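# Close the herb mill and hold its lid at half-turn

## Task

Get the herb mill going on its pulse setting: lay the eight-sided milling bar level in the two V-notches inside the mill's chamber and let go of it, then put the bayonet lid in, its two lugs down through the two gaps in the mouth, until it sits fully down on the rim. Turn the lid by its handle clockwise (seen from above) against the spring to the middle rib, half-way to the lock and never so far that the lock clicks, and finish there still gripping the handle and holding the lid at half-turn: do not let go. Leave the other things on the counter where they stand.

Things in the scene. Friction and masses are not known exactly. Their poses are not given: they have to be found in the camera images.
- mill: Herb mill fixed to the counter: white round housing, 160 mm diameter, 78 mm high, open on top; chamber inside 128 mm wide, floor at z = 15 mm. Origin: centre of its underside, z up. The two V-notches and the two gaps of the mouth all lie on its x axis, so a half turn of it looks the same.
- mouth (a point): Centre of the mill's mouth at rim height (78 mm over the counter), axes as the mill's. Round steel flange, inner diameter 100 mm, 8 mm thick, with two gaps 26 mm wide at +x and -x for the lid's lugs. Dark ribs on the rim at radius 65 to 78 mm, on both sides: a thin one at each gap (start), a thin one 0.56 rad clockwise from above (half-turn), a wide one at 1.12 rad (lock).
- saddle (a point): Centre of the milling bar when it rests in the mill's notches, 44 mm over the counter, on the mill's axis; axes as the mill's, the bar lies along x. Two aluminium V-notches (90 degrees, open upward, 10 mm thick) stand at x = +38 and -38 mm; the tips of the V are at about 52 mm height, their bottom at about 36 mm.
- ring (a joint): Sprung brass switch ring in the mill, driven by the lid's lugs; rad, 0 at rest, grows clockwise from above. The lid turns 0.12 rad freely from the start rib, then carries the ring: lid angle past start = ring + 0.12. Half-turn (middle rib) is 0.44; the lock clicks at 1.0. Spring: 0.09 Nm at 0, 0.22 Nm at half-turn, 0.39 Nm at 1.0; it turns a released lid back.
- lid_grip (a point): Centre of the loose lid's black handle bar: 64 mm long (along the lid's x), 20 wide (y), 34 high; point 42.5 mm over the counter. Its foot stands on a grey disc, 126 mm diameter, 8 thick. Lid fully in: this point is on the mill's axis, 103 mm over the counter; lid's x along the mill's x (either way round, within 0.08 rad) to go in. About 200 g.
- lid_foot (a point): Centre of the lid's lower face, 42.5 mm below the handle's centre, axes as the lid's. Plug 95 mm in diameter, tapered at its lower edge, 17.5 mm deep below the disc; at its foot two lugs, 16 mm wide and 7 mm thick, stick out to radius 60 mm at +x and -x, under the two ends of the handle.
- bar_center (a point): Centre of the loose steel milling bar, lying level on the counter, centre 11 mm high; its axis is its own x. Eight-sided barrel 22 mm across flats, 54 mm long (two flats stand upright), with a round axle stub 12 mm in diameter at each end; 94 mm long in all, about 120 g. Either end may go either way.
- jar: Bystander: closed glass jar, 52 mm in diameter, 85 mm high; origin at the centre of its underside.
- jar_lid: Bystander: plain white jar lid with a small knob, 80 mm in diameter, 30 mm high, no lugs; origin at the centre of its underside.
- spoon: Bystander: steel spoon lying flat; origin under its middle.
- bowl: Bystander: small steel bowl, 110 mm in diameter, 50 mm high; origin at the centre of its underside.
- cup: Bystander: white cup, 68 mm in diameter, 70 mm high; origin at the centre of its underside.
- brush: Bystander: brush with a wooden handle lying flat; origin under its middle.
There are look-alikes about, which are no part of the job. There is more than one size of the part that bears bar_center; the job needs the largest.

How it is judged:
On the way, in this order (a step that is already met when the one before it is completed fails the run):
1. the milling bar lies level in both V-notches and has been let go, the lid still off (x of bar_center in the frame of mill between -0.01 and 0.01 m and y of bar_center in the frame of mill between -0.004 and 0.004 m and z of bar_center in the frame of mill between 0.0405 and 0.0475 m and angle between the x axis of bar_center and the x axis of mill, either way round below 0.1 rad and angle between bar_center's own x axis and vertical between 1.511 and 1.631 rad and contact force between the fingers and bar below 0.1 N and horizontal distance between lid_grip and mill above 0.05 m), for 0.3 s.
2. the lid sits fully down on the rim, lugs through the gaps, the bar still in its notches (x of bar_center in the frame of mill between -0.01 and 0.01 m and y of bar_center in the frame of mill between -0.004 and 0.004 m and z of bar_center in the frame of mill between 0.0405 and 0.0475 m and angle between the x axis of bar_center and the x axis of mill, either way round below 0.1 rad and angle between bar_center's own x axis and vertical between 1.511 and 1.631 rad and horizontal distance between lid_grip and mill below 0.005 m and angle between lid_grip's own z axis and vertical below 0.05 rad and z of lid_grip in the frame of mill between 0.0995 and 0.1065 m), for 0.1 s.
At the end, for the whole second after the job is handed in: Bar in both notches (10 mm along, 4 mm across, z 44 +-3.5 mm, level to 0.06, in line to 0.1 rad); lid fully down (handle centre 103 +-3.5 mm above the mill's underside, 5 mm from its axis, upright to 0.05 rad); ring held still at 0.30 to 0.58 rad; fingers on the lid with over 2 N (all of step 2 and value of joint ring between 0.3 and 0.58 rad and velocity of joint ring between -0.1 and 0.1 rad/s and contact force between the fingers and lid above 2 N); the arm keeps its last pose, push and grip.
It fails at once if the lock clicks: the ring turned to 1.0 rad or more (value of joint ring above 1 rad).
It fails at once if a bystander is moved by more than 40 mm (distance of any of jar, jar_lid, spoon, bowl, cup, brush from where it was at the start of the episode above 0.04 m).
It also fails if it takes over 54 s, if anything falls off the work surface, if the arm or the gripper's body presses on something with over 40 N, if the wrist force passes 120 N, or if a joint passes its speed limit or range.

## Robot

A 6-joint arm with a two-finger parallel gripper is mounted at the origin on the work surface. World frame = base frame: x ahead of the robot, y to its left, z up, the work surface at z = 0. Lengths are in m, angles in rad, forces in N, time in s.
With the tool pointing down it reaches from about 0.35 to 0.725 m from the base axis. Payload 4.3 kg.
Tool frame: the origin (TCP) lies on the mounting face of the last link; the fingertips stand 173 mm ahead of it and the grasp point (between the pads) lies 155 mm ahead of it; z points along the fingers, x is the direction in which the jaws open and shut, and the axes are right-handed (so a half turn about z gives the same grasp; the last joint's range is limited). The gripper opens to 85 mm and grips with 20 to 120 N. Pads are 22 mm wide; open, the fingers measure 114 mm over their backs; the gripper's body (76 mm by 85 mm) begins 54 mm behind the grasp point. The pads swing forward as they close: fully open they stand 13 mm farther back than shut.
Start: joints at [1.126, 0.377, 0.081, 1.274, 0, 1.46], TCP at [0.189, 0.543, 0.405] pointing down, gripper open.
Joint ranges: [-2.72, 2.72], [-0.84, 1.66], [-1.02, 1.22], [-1.77, 2.12], [-1.37, 1.28], [-3.14, 3.14]. Speed limits (rad/s): [2.57, 2.57, 3.14, 3.14, 3.14, 3.14].

## Interface

Orientations are given as a unit quaternion [x, y, z, w].
In Python, from station import ctrl gives the robot as it stands.
- The arm moves only by the shell command python3 -m handwheel 'ROWS' [FORCE]. ROWS is a JSON object of lists of equal length, an entry for each row: "claw": the finger opening in cm, from 0 to 8.54; "translation": the shift along the tool's x, y, z in cm, a list of three; "delta_rot": the turn, a rotation vector about the tool's x, y, z in degrees, a list of three. In form: {"claw": [claw, ...], "translation": [[x, y, z], ...], "delta_rot": [[wx, wy, wz], ...]}. A call has 1 to 12 rows; each row is the pose to reach, as a shift and turn from the pose commanded when the call began, along the tool's axes at that moment; what a row does not reach only later rows make up. A row lasts 1/10 s, in which the tool goes at most 50 mm and 8.59 degrees, less where a joint would pass 70% of its speed; a pose out of reach is approached as far as the arm can. A call with a gripper value outside its range is refused whole. The fingers move at their own pace and stop on an object; FORCE is the grip in N (left out, the last holds). Time passes only in rows, so rows that repeat a pose let the fingers close. It gives the time, the measured TCP pose, the force and the opening at its end, in the units of the state.
- ctrl.sense(): the state, without advancing time (a new reading comes with each control period).
- ctrl.grab_frame(name): name is "scene" or "side" or "wrist"; returns the picture (384x512x3 uint8, blue, green, red); there is no depth.
- ctrl.calibration(name): a dict with "vertical_fov" (degrees; the focal length in pixels is half the picture's height over the tangent of half this angle, whatever the lens; pixels are square), "cx", "cy" (the principal point, pixels), "distortion" ([k1, k2, p1, p2, k3] as OpenCV has them; the pictures are not rectified), "R" (3x3) and "t" (3): a world point X has camera coordinates R X + t. Camera axes: x right, y down, z forward; pixel columns grow to the right and rows downward; lengths in m; the calibration is good to about 2 mm. A picture is of the moment at which its call begins: read the wrist's pose just before it. calibration takes no time and is no camera call; for the wrist camera it gives the pose at the moment of the call.
- ctrl.job_done(): hands the job in, once; it reports no verdict.
The state is a dict: "t": time; "joint_positions": joint angles; "joint_vel": joint speeds; "tau": joint torques, N m; "position": TCP position; "eef_rot": TCP orientation; "ft_force": force on the tool from outside, world axes, zero at the start; "moment": the same for the moment, N m; "grip_width": finger opening in m.
Only numpy, scipy, OpenCV 4.12 (cv2) and the standard library are available. Lean on these libraries where they do the work, as an engineer would, in place of code of your own. Each camera call takes 0.05 s, during which the arm holds its last target.

## Working session

There is one attempt and no reset: what is moved stays moved. The work goes in short steps, Python scripts to look and compute and a shell command to move; the robot and the scene stay as the last step left them, time stands still between calls to the robot, and variables do not carry over. Pictures are saved under pics/ and viewed, and the job is handed in when it is done.

```bash
ls; mkdir -p pics
python3 - <<'E'
from station import ctrl
import cv2,json
print(ctrl.sense())
for n in ["scene","side","wrist"]:
    c=ctrl.calibration(n); print(n,c)
    cv2.imwrite(f"pics/{n}0.png",ctrl.grab_frame(n))
E
```

```text
pics
{'t': 0.0, 'joint_positions': array([1.12572430e+00, 3.78101988e-01, 7.96150462e-02, 1.27439757e+00,
       2.81050518e-05, 1.46046805e+00]), 'joint_vel': array([ 0.00029307, -0.0004702 , -0.00061866,  0.00317766, -0.00100437,
       -0.00032337]), 'tau': array([-8.54770660e-04, -4.63605452e+01,  2.69876701e+01,  2.08359567e-02,
       -3.36678568e-04,  7.88049817e-06]), 'position': array([0.18877841, 0.54280833, 0.40373408]), 'eef_rot': array([ 8.15023231e-01,  5.79427340e-01, -9.19228581e-04,  4.95323093e-04]), 'ft_force': array([0.34122014, 0.17867696, 0.28932617]), 'moment': array([-0.01590674,  0.01340728, -0.0224149 ]), 'grip_width': 0.08543033986578759}
scene {'vertical_fov': 49.91444598841025, 'cx': 258.46207346816664, 'cy': 202.2966716527648, 'distortion': array([0.0119339, 0.       , 0.       , 0.       , 0.       ]), 'R': array([[ 0.81674244,  0.57698409,  0.00459891],
       [ 0.39658225, -0.55555192, -0.7308109 ],
       [-0.41911133,  0.59870813, -0.68256448]]), 't': array([-0.4948599 , -0.14798118,  1.26991673])}
side {'vertical_fov': 45.02315388210964, 'cx': 252.77264035216854, 'cy': 190.29304668362425, 'distortion': array([-0.11612718,  0.        ,  0.        ,  0.        ,  0.        ]), 'R': array([[-0.90535393, -0.42420785,  0.01954383],
       [-0.33498533,  0.6851333 , -0.64682083],
       [ 0.26099635, -0.59214867, -0.76239154]]), 't': array([0.54969588, 0.21351802, 1.18190718])}
wrist {'vertical_fov': 68.58108050735252, 'cx': 252.8194329009907, 'cy': 190.5865236314436, 'distortion': array([0.01777621, 0.        , 0.        , 0.        , 0.        ]), 'R': array([[ 3.28581123e-01,  9.44475672e-01, -3.88912025e-04],
       [ 8.93029855e-01, -3.10549130e-01,  3.25663809e-01],
       [ 3.07460769e-01, -1.07354290e-01, -9.45485554e-01]]), 't': array([-0.57408814, -0.04269874,  0.38161426])}
```

View pics/scene0.png

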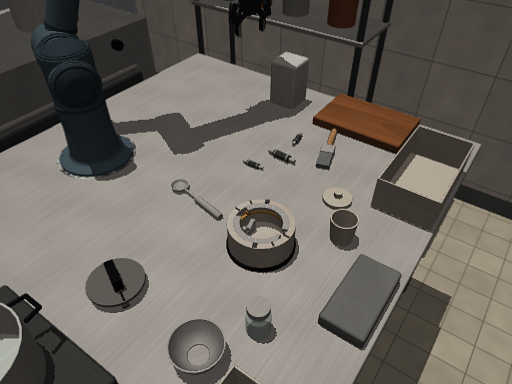

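View pics/side0.png

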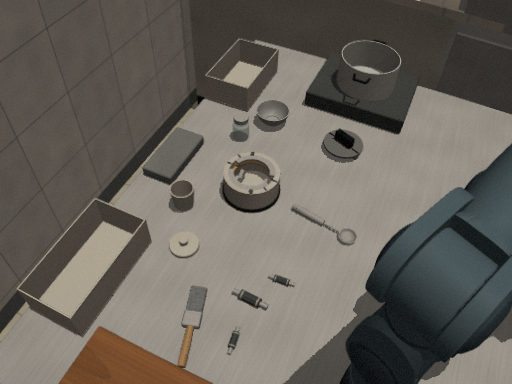

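View pics/wrist0.png

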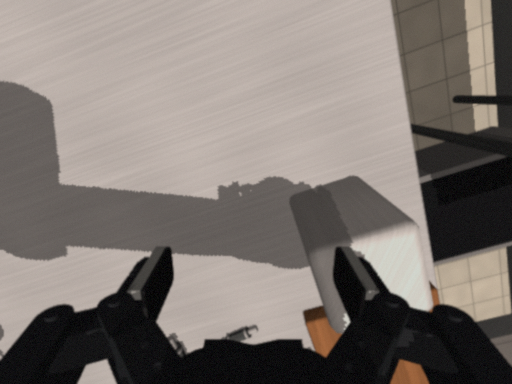

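The scene picture shows three bars: at (253,164), (282,156) and (297,139), with the one at (282,156) looking largest. The mill is at about (262,233). The handled lid is at (117,281), and the plain jar lid at (337,198) is a look-alike. I'll check these in enlarged crops.

```bash
cat > h.py <<'E'
import numpy as np,cv2
from station import ctrl
from scipy.spatial.transform import Rotation as Ro
def K(c):
    f=192/np.tan(np.radians(c['vertical_fov'])/2); return np.array([[f,0,c['cx']],[0,f,c['cy']],[0,0,1.]])
def ray(c,uv):
    p=cv2.undistortPoints(np.array([[uv]],float),K(c),np.array(c['distortion']))[0,0]
    R=np.array(c['R']);t=np.array(c['t'])
    return -R.T@t, R.T@np.array([p[0],p[1],1])
def onz(c,uv,z):
    o,d=ray(c,uv); return o+d*(z-o[2])/d[2]
def tri(*obs):
    A=np.zeros((3,3));b=np.zeros(3);L=[]
    for c,uv in obs:
        o,d=ray(c,uv);d=d/np.linalg.norm(d);P=np.eye(3)-np.outer(d,d);A+=P;b+=P@o;L.append((o,P))
    X=np.linalg.solve(A,b); return X,[round(float(np.linalg.norm(P@(X-o)))*1000,1) for o,P in L]
def proj(c,X):
    X=np.atleast_2d(np.array(X,float))
    r,_=cv2.Rodrigues(np.array(c['R']));
    return cv2.projectPoints(X,r,np.array(c['t']),K(c),np.array(c['distortion']))[0][:,0]
def crop(src,x,y,w,h,s,out):
    im=cv2.imread(src) if isinstance(src,str) else src
    cv2.imwrite(out,cv2.resize(im[y:y+h,x:x+w],None,fx=s,fy=s,interpolation=cv2.INTER_CUBIC))
E
python3 - <<'E'
from h import *
crop('pics/scene0.png',230,120,100,70,8,'pics/c_bars_s.png')
crop('pics/side0.png',220,260,100,75,8,'pics/c_bars_d.png')
crop('pics/scene0.png',215,190,90,75,8,'pics/c_mill_s.png')
crop('pics/side0.png',210,140,90,75,8,'pics/c_mill_d.png')
crop('pics/scene0.png',75,245,90,70,8,'pics/c_lid_s.png')
crop('pics/side0.png',310,115,70,52,10,'pics/c_lid_d.png')
E
```

```text
(no output)
```

View pics/c_bars_s.png

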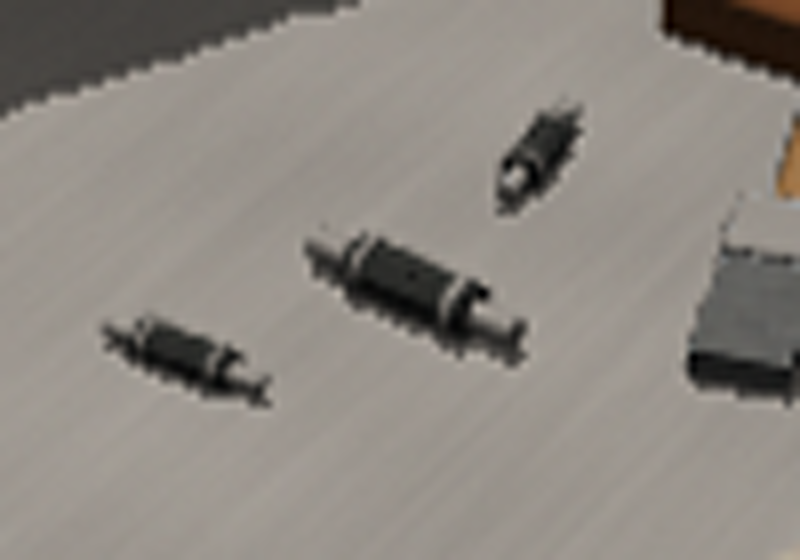

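View pics/c_bars_d.png

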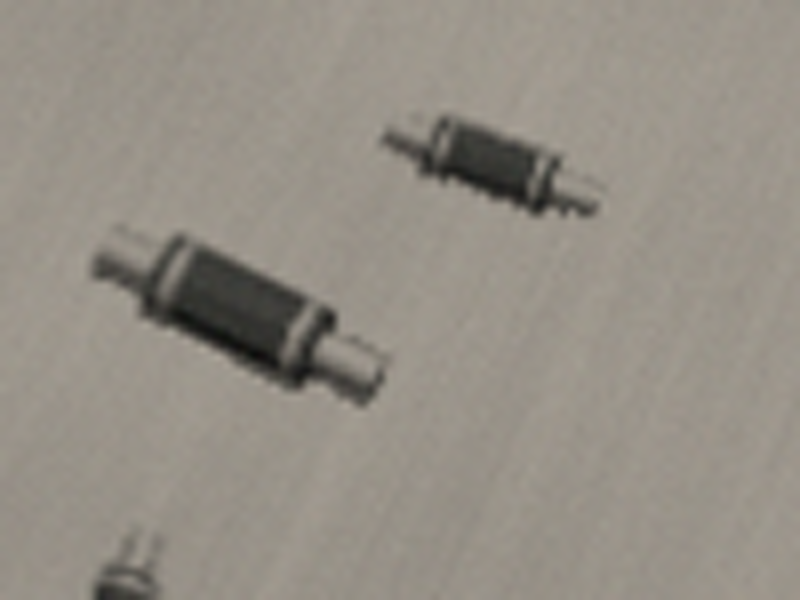

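View pics/c_mill_s.png

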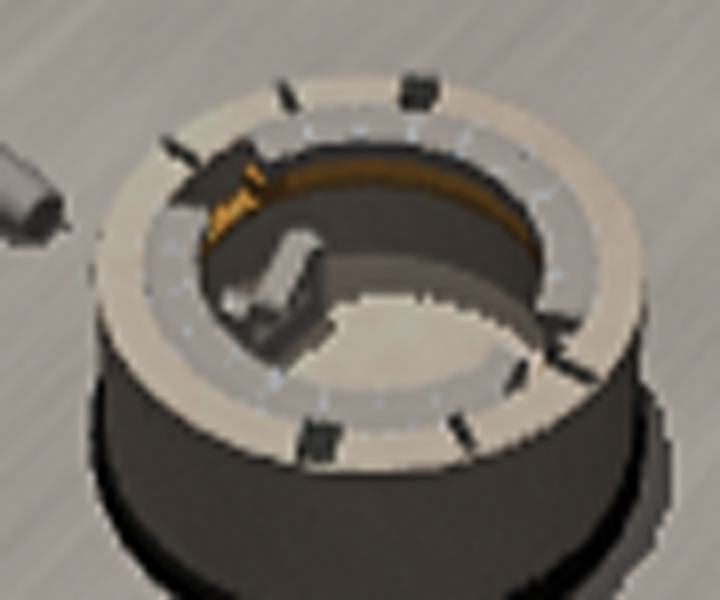

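View pics/c_mill_d.png

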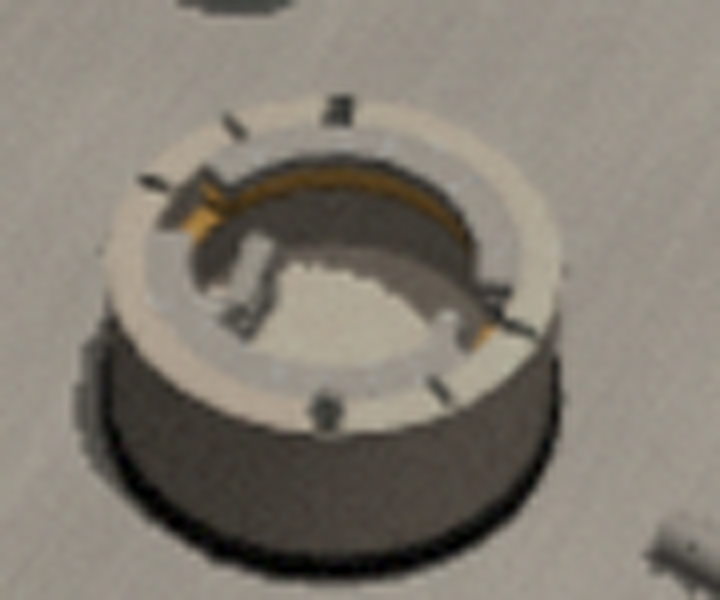

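View pics/c_lid_s.png

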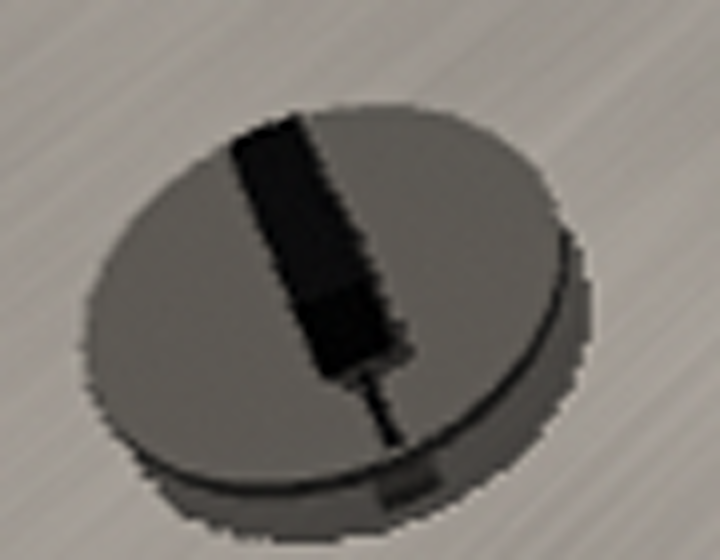

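View pics/c_lid_d.png

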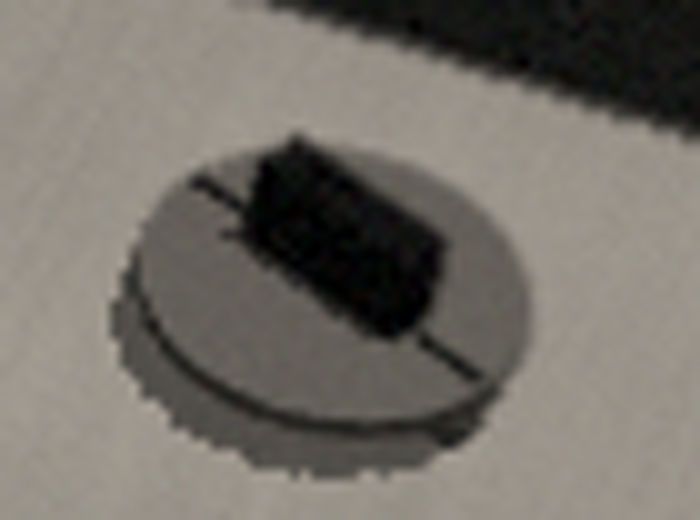

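```bash
cat > m.py <<'E'
from h import *
S=ctrl.calibration('scene');D=ctrl.calibration('side')
def s(ox,oy,k,u,v): return (ox+(u+.5)/k-.5,oy+(v+.5)/k-.5)
bs=lambda u,v:s(230,120,8,u,v); bd=lambda u,v:s(220,260,8,u,v)
a=tri((S,bs(312,258)),(D,bd(372,378)));b=tri((S,bs(517,345)),(D,bd(110,255)))
print('bar',a,b,np.linalg.norm(a[0]-b[0]),(a[0]+b[0])/2,np.arctan2(*(b[0]-a[0])[1::-1]))
for nm,ps,pd in [('b2',[bs(108,332),bs(262,390)],[bd(590,205),bd(390,135)])]:
    A=tri((S,ps[0]),(D,pd[0]))[0];B=tri((S,ps[1]),(D,pd[1]))[0];print(nm,A,B,np.linalg.norm(A-B))
ms=lambda u,v:s(215,190,8,u,v); md=lambda u,v:s(210,140,8,u,v)
rs=[ms(*p) for p in [(182,152),(289,96),(419,92),(573,367),(461,433),(320,440)]]
rd=[md(*p) for p in [(517,327),(439,391),(325,412),(155,183),(235,127),(340,111)]]
P=[]
for p,q in zip(rs,rd):
    X,e=tri((S,p),(D,q));P.append(X);print('rib',X.round(4),e,onz(S,p,.078)[:2].round(4),onz(D,q,.078)[:2].round(4))
P=np.array(P);c=P.mean(0);print('mill c',c)
for i in range(6):
    d=P[i]-c;print(np.hypot(*d[:2]).round(4),(np.arctan2(d[1],d[0])+[0,.56,1.12][i%3]))
ls=lambda u,v:s(75,245,8,u,v); ld=lambda u,v:s(310,115,10,u,v)
print('lid line',tri((S,ls(398,442)),(D,ld(195,180))),onz(D,ld(482,378),.0255),onz(D,ld(195,180),.0255),onz(S,ls(398,442),.0255))
def ell(c,pts):
    q=np.array([onz(c,p,.0255)[:2] for p in pts]);A=np.c_[2*q,np.ones(len(q))];x=np.linalg.lstsq(A,(q**2).sum(1),rcond=None)[0]
    return x[:2],np.sqrt(x[2]+x[0]**2+x[1]**2)
print('disc S',ell(S,[ls(*p) for p in [(85,330),(105,255),(180,175),(380,104),(480,130),(562,225),(535,335),(440,430),(330,480),(240,482),(160,455)]]))
print('disc D',ell(D,[ld(*p) for p in [(138,250),(240,150),(380,147),(480,195),(530,300),(480,400),(330,428),(230,395),(165,330)]]))
E
python3 m.py
```

```text
bar (array([0.42570303, 0.31039988, 0.00562086]), [0.8, 0.8]) (array([0.51693221, 0.30865572, 0.00565598]), [1.4, 1.4]) 0.09124585997432018 [0.47131762 0.3095278  0.00563842] -0.019116113213479776
b2 [0.38895129 0.22750641 0.00505577] [0.45558902 0.23206791 0.00522876] 0.06679388884522042
rib [ 0.5482 -0.0072  0.0802] [0.6, 0.6] [ 0.5473 -0.0052] [ 0.5483 -0.0094]
rib [0.5601 0.0309 0.0805] [0.4, 0.4] [0.5589 0.0332] [0.5606 0.0288]
rib [0.5908 0.0557 0.0799] [0.4, 0.4] [0.59   0.0576] [0.5912 0.0541]
rib [ 0.6897 -0.013   0.0808] [0.3, 0.3] [ 0.6887 -0.0106] [ 0.6907 -0.0155]
rib [ 0.6772 -0.0508  0.0801] [0.6, 0.6] [ 0.6769 -0.049 ] [ 0.6776 -0.053 ]
rib [ 0.6471 -0.075   0.0797] [0.7, 0.7] [ 0.6469 -0.0734] [ 0.6472 -0.0769]
mill c [ 0.61885465 -0.00987084  0.08018951]
0.0707 3.103339351682588
0.0715 3.0946836730180625
0.0713 3.0946326700948417
0.0709 -0.043737419221893996
0.0713 -0.05138658351088721
0.0709 -0.041548882031869905
lid line (array([ 0.48770839, -0.31714126,  0.0269182 ]), [1.2, 1.2]) [ 0.37751897 -0.2743231   0.0255    ] [ 0.48721589 -0.31977216  0.0255    ] [ 0.48794385 -0.31623696  0.0255    ]
disc S (array([ 0.43363738, -0.29369732]), np.float64(0.06222833004781882))
disc D (array([ 0.43157267, -0.29627995]), np.float64(0.06442551413353262))
```

```bash
cat >> h.py <<'E'
def tdown(yaw): # tool x at world angle yaw, z down
    x=np.array([np.cos(yaw),np.sin(yaw),0]);z=np.array([0,0,-1.]);return np.c_[x,np.cross(z,x),z]
def delta(pos,yaw,cmd=None):
    st=ctrl.sense();R0=Ro.from_quat(st['eef_rot']).as_matrix();p0=np.array(st['position'])
    tr=R0.T@(np.array(pos)-p0)*100;rv=Ro.from_matrix(R0.T@tdown(yaw)).as_rotvec(degrees=True)
    print('t',round(st['t'],2),'pos',p0.round(4),'tool x yaw',np.degrees(np.arctan2(R0[1,0],R0[0,0])).round(2),'tilt',(R0[:,2]).round(4),'F',np.round(st['ft_force'],1),'w',round(st['grip_width'],4))
    print('trans cm',tr.round(2),'rot deg',rv.round(2))
E
python3 - <<'E'
from h import *
S=ctrl.calibration('scene')
for p in [(271,95),(290,107),(308,93),(271,60),(305,60)]: print(p,onz(S,p,0).round(3))
W=ctrl.calibration('wrist');o=-W['R'].T@W['t'];st=ctrl.sense();R0=Ro.from_quat(st['eef_rot']).as_matrix()
print('cam in tool',R0.T@(o-st['position']),'axes',(R0.T@W['R'].T).round(3))
delta([.47,.30,.40],np.radians(88.9))
E
```

```text
(271, 95) [0.227 0.618 0.   ]
(290, 107) [0.331 0.586 0.   ]
(308, 93) [0.331 0.712 0.   ]
(271, 60) [0.057 0.87  0.   ]
(305, 60) [0.175 0.955 0.   ]
cam in tool [-0.00046318 -0.08385265  0.02936873] axes [[ 1.    -0.     0.001]
 [ 0.     0.945  0.326]
 [-0.001 -0.326  0.945]]
t 0.15 pos [0.1888 0.5429 0.404 ] tool x yaw 70.82 tilt [-7.0e-04 -1.4e-03 -1.0e+00] F [ 0.4  0.8 -0.1] w 0.0858
trans cm [-13.7   34.54   0.41] rot deg [ -0.02   0.08 -18.08]
```

```bash
python3 -m handwheel '{"claw":[8.5,8.5,8.5,8.5,8.5,8.5,8.5,8.5,8.5,8.5],"translation":[[-1.5,4,0],[-3.4,8.6,0],[-5,13,0],[-7,17.5,1],[-9,22,3],[-10.5,26.5,5],[-12,31,6.5],[-13.7,34.5,7.4],[-13.7,34.5,7.4],[-13.7,34.5,7.4]],"delta_rot":[[0,0,-2],[0,0,-4],[0,0,-7],[0,0,-9],[0,0,-11],[0,0,-14],[0,0,-16],[0,0,-18],[0,0,-18.1],[0,0,-18.1]]}' 30
python3 - <<'E'
from h import *
import pickle
im=ctrl.grab_frame('wrist')
W=ctrl.calibration('wrist');cv2.imwrite('pics/w1.png',im);pickle.dump(W,open('w1.pkl','wb'))
delta([.4713,.3095,.33],-.019+np.pi/2)
E
```

```text
t: 1.15
position: [0.4701, 0.2995, 0.33]
eef_rot: [0.715, 0.699, -0.001, -0.001]
ft_force: [-0.3, 1.0, 0.5]
grip_width: 0.085
t 1.2 pos [0.4695 0.3003 0.3305] tool x yaw 88.88 tilt [-1.1e-03  2.0e-04 -1.0e+00] F [-0.9  0.1 -0.1] w 0.0846
trans cm [0.92 0.16 0.05] rot deg [-0.06 -0.01 -0.03]
```

View pics/w1.png

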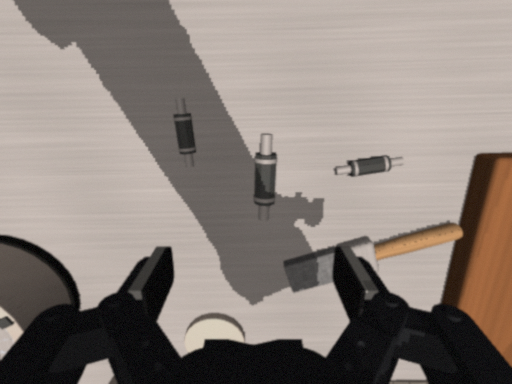

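Run:
```python
from h import *
crop('pics/w1.png',215,120,100,110,5.4,'pics/c_w1.png')
```

```text
(no output)
```

View pics/c_w1.png

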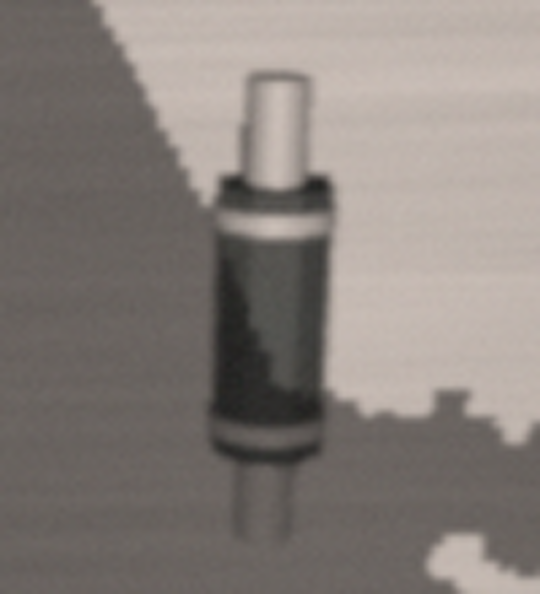

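Run:
```python
from h import *
import pickle
W=pickle.load(open('w1.pkl','rb'));S=ctrl.calibration('scene');D=ctrl.calibration('side')
q=lambda u,v:(215+(u+.5)/5.4-.5,120+(v+.5)/5.4-.5)
for z in (.006,.011):
    T=onz(W,q(279,75),z);B=onz(W,q(262,540),z);C=(T+B)/2
    print(z,T,B,C,np.linalg.norm(T-B),np.arctan2(*(T-B)[1::-1]))
bs=lambda u,v:(230+(u+.5)/8-.5,120+(v+.5)/8-.5);bd=lambda u,v:(220+(u+.5)/8-.5,260+(v+.5)/8-.5)
print(tri((W,q(279,75)),(S,bs(517,345)),(D,bd(110,255))),tri((W,q(262,540)),(S,bs(312,258)),(D,bd(372,378))))
delta([.472,.3085,.178],-.03+np.pi/2)
```

```text
0.006 [0.42472926 0.315096   0.006     ] [0.52248408 0.31109055 0.006     ] [0.47360667 0.31309327 0.006     ] 0.09783685114164986 3.10064111908795
0.011 [0.42406409 0.31486503 0.011     ] [0.52016342 0.31092741 0.011     ] [0.47211375 0.31289622 0.011     ] 0.09617996795054597 3.1006411190879506
(array([ 0.4837232 ,  0.31711191, -0.00528866]), [57.0, 27.0, 35.0]) (array([0.45418423, 0.30538025, 0.03495785]), [49.9, 24.9, 35.5])
t 1.2 pos [0.4695 0.3003 0.3305] tool x yaw 88.88 tilt [-1.1e-03  2.0e-04 -1.0e+00] F [-0.9  0.1 -0.1] w 0.0846
trans cm [ 0.82  0.25 15.25] rot deg [-0.06 -0.01  0.6 ]
```

Run:
```python
from h import *
import pickle
W=pickle.load(open('w1.pkl','rb'));S=ctrl.calibration('scene');D=ctrl.calibration('side')
q=lambda u,v:(215+(u+.5)/5.4-.5,120+(v+.5)/5.4-.5)
bs=lambda u,v:(230+(u+.5)/8-.5,120+(v+.5)/8-.5);bd=lambda u,v:(220+(u+.5)/8-.5,260+(v+.5)/8-.5)
print(tri((W,q(262,540)),(S,bs(517,345)),(D,bd(110,255))),tri((W,q(279,75)),(S,bs(312,258)),(D,bd(372,378))))
delta([.472,.311,.25],-.035+np.pi/2)
delta([.472,.311,.178],-.035+np.pi/2)
```

```text
(array([0.51839916, 0.3093935 , 0.00728743]), [3.5, 1.3, 3.1]) (array([0.42509738, 0.31248161, 0.00556357]), [2.7, 1.8, 1.9])
t 1.2 pos [0.4695 0.3003 0.3305] tool x yaw 88.88 tilt [-1.1e-03  2.0e-04 -1.0e+00] F [-0.9  0.1 -0.1] w 0.0846
trans cm [1.07 0.24 8.05] rot deg [-0.06 -0.01  0.88]
t 1.2 pos [0.4695 0.3003 0.3305] tool x yaw 88.88 tilt [-1.1e-03  2.0e-04 -1.0e+00] F [-0.9  0.1 -0.1] w 0.0846
trans cm [ 1.07  0.25 15.25] rot deg [-0.06 -0.01  0.88]
```

```bash
python3 -m handwheel '{"claw":[8.5,8.5,8.5,8.5,8.5,8.5,8.5],"translation":[[1.07,0.24,3],[1.07,0.24,7],[1.07,0.24,11],[1.07,0.25,14],[1.07,0.25,15.2],[1.07,0.25,15.2],[1.07,0.25,15.2]],"delta_rot":[[0,0,0.5],[0,0,0.9],[0,0,0.9],[0,0,0.9],[0,0,0.9],[0,0,0.9],[0,0,0.9]]}' 30
python3 - <<'E'
from h import *
im=ctrl.grab_frame('wrist')
cv2.imwrite('pics/w2.png',im)
delta([.472,.311,.178],-.035+np.pi/2)
E
```

```text
t: 1.9
position: [0.4727, 0.312, 0.1802]
eef_rot: [0.719, 0.695, 0.001, 0.0]
ft_force: [-0.4, -0.3, 0.8]
grip_width: 0.0848
t 1.95 pos [0.4732 0.312  0.1808] tool x yaw 88.06 tilt [ 0.0031  0.0017 -1.    ] F [ 0.4  0.8 -0.1] w 0.0851
trans cm [-0.1  -0.12  0.27] rot deg [ 0.17 -0.1   0.07]
```

View pics/w2.png

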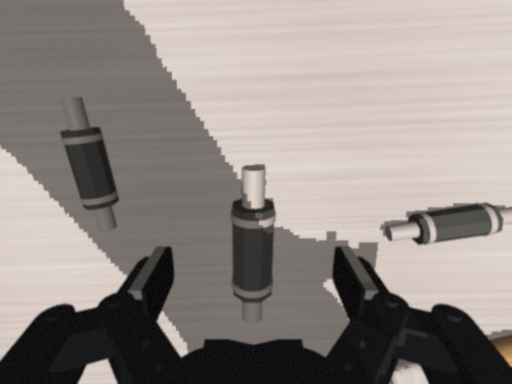

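```bash
python3 - <<'E'
from h import *
W=ctrl.calibration('wrist');p=ctrl.sense()['position']
for x in (-.027,0,.027): print(proj(W,[p[0]+x,p[1],.018]))
E
python3 -m handwheel '{"claw":[8.5,2,1.5,1.5,1.5,1.5,1.5,1.5,1.5],"translation":[[-0.05,-0.1,0.2],[-0.05,-0.1,0.25],[-0.05,-0.1,0.25],[-0.05,-0.1,0.25],[-0.05,-0.1,0.25],[-0.05,-0.1,0.25],[-0.05,-0.1,0.25],[-0.05,-0.1,0.25],[-0.05,-0.1,0.25]],"delta_rot":[[0,0,0],[0,0,0],[0,0,0],[0,0,0],[0,0,0],[0,0,0],[0,0,0],[0,0,0],[0,0,0]]}' 50
python3 - <<'E'
from h import *
im=ctrl.grab_frame('wrist')
cv2.imwrite('pics/w3.png',im)
delta([.472,.311,.33],-.045+np.pi/2)
E
```

```text
[[251.08148282 209.97901369]]
[[252.85855509 255.71371098]]
[[254.44479238 296.58748172]]
t: 2.85
position: [0.4716, 0.3107, 0.1766]
eef_rot: [0.719, 0.695, 0.0, 0.0]
ft_force: [0.2, -0.1, 4.2]
grip_width: 0.0206
t 2.9 pos [0.4716 0.3107 0.1765] tool x yaw 88.02 tilt [ 6.e-04  4.e-04 -1.e+00] F [-0.9 -0.9  5.2] w 0.0206
trans cm [  0.04   0.04 -15.35] rot deg [ 0.03 -0.02  0.6 ]
```

View pics/w3.png

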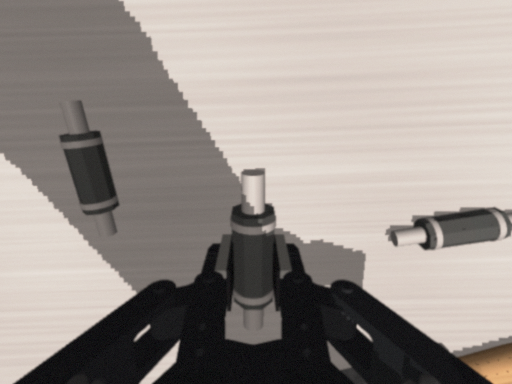

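Run:
```python
from h import *
delta([.655,-.0085,.33],-.045+np.pi/2)
```

```text
t 2.9 pos [0.4716 0.3107 0.1765] tool x yaw 88.02 tilt [ 6.e-04  4.e-04 -1.e+00] F [-0.9 -0.9  5.2] w 0.0206
trans cm [-31.26  19.44 -15.35] rot deg [ 0.03 -0.02  0.6 ]
```

```bash
python3 -m handwheel '{"claw":[1.5,1.5,1.5,1.5,1.5,1.5,1.5,1.5,1.5,1.5,1.5,1.5],"translation":[[0,0,-2],[0,0,-6],[0,0,-10.5],[-2,1,-14.5],[-6,3.5,-15.35],[-10.2,6.2,-15.35],[-14.4,8.9,-15.35],[-18.6,11.5,-15.35],[-22.8,14.2,-15.35],[-27,16.8,-15.35],[-30.5,19,-15.35],[-31.3,19.4,-15.35]],"delta_rot":[[0,0,0],[0,0,0],[0,0,0],[0,0,0],[0,0,0.6],[0,0,0.6],[0,0,0.6],[0,0,0.6],[0,0,0.6],[0,0,0.6],[0,0,0.6],[0,0,0.6]]}'
python3 -m handwheel '{"claw":[1.5,1.5],"translation":[[0,0,0],[0,0,0]],"delta_rot":[[0,0,0],[0,0,0]]}'
python3 - <<'E'
from h import *
import pickle
W=ctrl.calibration('wrist')
im=ctrl.grab_frame('wrist');pickle.dump(W,open('w4.pkl','wb'))
cv2.imwrite('pics/w4.png',im)
delta([.6189,-.0099,.25],-.045+np.pi/2)
E
```

```text
t: 4.1
position: [0.656, -0.0134, 0.3282]
eef_rot: [0.725, 0.689, -0.001, 0.0]
ft_force: [0.8, 0.7, -0.3]
grip_width: 0.0208
t: 4.3
position: [0.6538, -0.0082, 0.3289]
eef_rot: [0.723, 0.691, -0.0, -0.001]
ft_force: [0.2, 0.8, -1.2]
grip_width: 0.0203
t 4.35 pos [ 0.6537 -0.0077  0.3291] tool x yaw 87.49 tilt [-1.7e-03  9.0e-04 -1.0e+00] F [-0.4 -0.1 -0.5] w 0.0205
trans cm [-0.38 -3.46  7.92] rot deg [-0.1  -0.05  0.07]
```

View pics/w4.png

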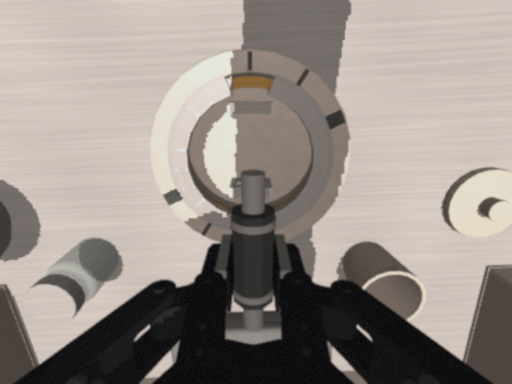

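Run:
```python
from h import *
crop('pics/w4.png',145,45,215,200,3.7,'pics/c_w4.png')
```

```text
(no output)
```

View pics/c_w4.png

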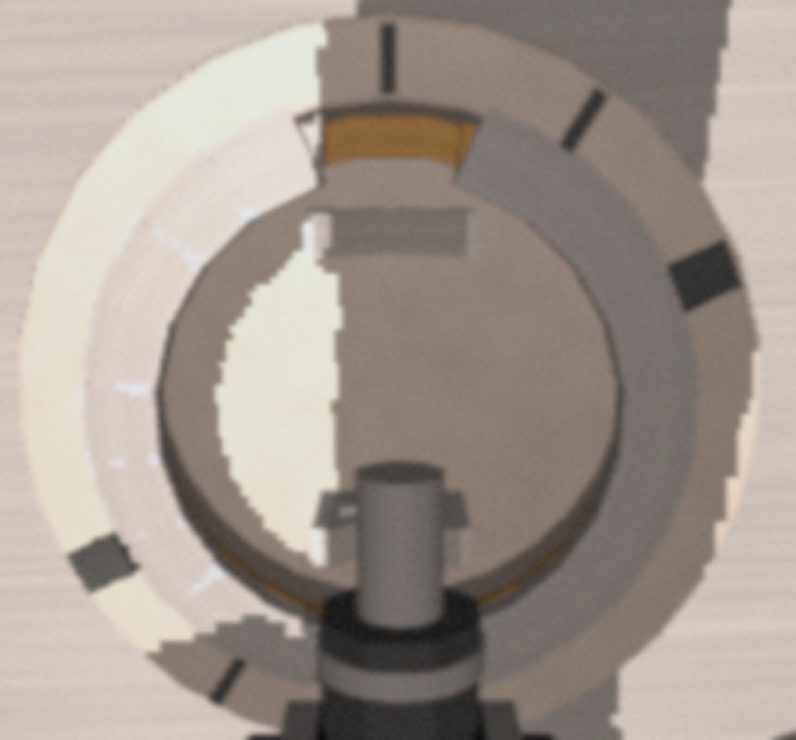

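```bash
cat > fit.py <<'E'
from h import *
import pickle
from scipy.optimize import least_squares
W=pickle.load(open('w4.pkl','rb'));S=ctrl.calibration('scene');D=ctrl.calibration('side')
s=lambda ox,oy,k,u,v:(ox+(u+.5)/k-.5,oy+(v+.5)/k-.5)
q=lambda u,v:s(145,45,3.7,u,v)
A=np.pi+np.array([0,-.56,-1.12,np.pi,np.pi-.56,np.pi-1.12])
def model(x,y,yaw,z): return np.c_[x+.0715*np.cos(A+yaw),y+.0715*np.sin(A+yaw),np.full(6,z)]
ow=np.array([q(*p) for p in [(388,59),(584,120),(705,275),(228,681),(104,563)]]);iw=[0,1,2,4,5]
osc=np.array([s(215,190,8,*p) for p in [(182,152),(289,96),(419,92),(573,367),(461,433),(320,440)]])
od=np.array([s(210,140,8,*p) for p in [(517,327),(439,391),(325,412),(155,183),(235,127),(340,111)]])
def f(v,which):
    M=model(*v);r=[]
    if 'w' in which:r.append((proj(W,M[iw])-ow).ravel())
    if 's' in which:r.append((proj(S,M)-osc).ravel())
    if 'd' in which:r.append((proj(D,M)-od).ravel())
    return np.concatenate(r)
for wh in ['w','s','d','sd','wsd']:
    r=least_squares(f,[.619,-.01,-.045,.078],args=(wh,),x_scale=[.01,.01,.01,.01]);print(wh,r.x.round(4),'rms',np.sqrt(np.mean(r.fun**2)).round(2))
    g=least_squares(lambda v:f([v[0],v[1],v[2],.078],wh),[.619,-.01,-.045]);print('  z fixed',g.x.round(4))
st=ctrl.sense();zb=st['position'][2]-.1655
T=onz(W,q(400,472),zb);B=onz(W,q(400,610),zb+.005)
print('bar tip',T,'tip->centre est',T+.047*np.array([np.cos(-.045),np.sin(-.045),0]),'TCP',st['position'])
for u in [(303,232),(470,232),(313,495),(470,495)]: print('notch tip',onz(W,q(*u),.052))
E
python3 fit.py
```

```text
w [ 0.619  -0.0088 -0.0428  0.0804] rms 0.1
  z fixed [ 0.6192 -0.0087 -0.043 ]
s [ 0.6169 -0.0062 -0.0431  0.0758] rms 0.15
  z fixed [ 0.6181 -0.0079 -0.0434]
d [ 0.6203 -0.0142 -0.0468  0.0754] rms 0.1
  z fixed [ 0.6193 -0.012  -0.0472]
sd [ 0.6189 -0.0098 -0.0449  0.0802] rms 0.21
  z fixed [ 0.6187 -0.0095 -0.0441]
wsd [ 0.619  -0.0089 -0.0437  0.0802] rms 0.27
  z fixed [ 0.6191 -0.0088 -0.0438]
bar tip [ 0.60674535 -0.0063307   0.16364621] tip->centre est [ 0.65369777 -0.00844499  0.16364621] TCP [ 0.6537499  -0.00768458  0.32914621]
notch tip [ 0.57958325 -0.02699311  0.052     ]
notch tip [0.58127865 0.01101703 0.052     ]
notch tip [ 0.64193574 -0.02922305  0.052     ]
notch tip [0.64369614 0.00961113 0.052     ]
```

```bash
python3 - <<'E'
from h import *
delta([.619,-.0088,.265],-.0437+np.pi/2)
E
python3 -m handwheel '{"claw":[1.5,1.5,1.5,1.5,1.5],"translation":[[-0.1,-1,1],[-0.2,-3,4],[-0.27,-3.45,6.2],[-0.27,-3.45,6.4],[-0.27,-3.45,6.4]],"delta_rot":[[0,0,0],[0,0,0],[0,0,0],[0,0,0],[0,0,0]]}'
python3 - <<'E'
from h import *
im=ctrl.grab_frame('wrist');cv2.imwrite('pics/w5.png',im)
delta([.619,-.0088,.2105],-.0437+np.pi/2)
E
```

```text
t 4.35 pos [ 0.6537 -0.0077  0.3291] tool x yaw 87.49 tilt [-1.7e-03  9.0e-04 -1.0e+00] F [-0.4 -0.1 -0.5] w 0.0205
trans cm [-0.27 -3.46  6.42] rot deg [-0.1  -0.05 -0.  ]
t: 4.85
position: [0.6194, -0.0088, 0.2658]
eef_rot: [0.722, 0.692, -0.0, -0.0]
ft_force: [0.7, -1.0, 0.1]
grip_width: 0.0201
t 4.9 pos [ 0.6204 -0.0092  0.2669] tool x yaw 87.5 tilt [ 0.0017  0.     -1.    ] F [ 0.5  0.6 -0.2] w 0.0205
trans cm [ 0.03 -0.15  5.64] rot deg [ 0.1  -0.01  0.  ]
```

View pics/w5.png

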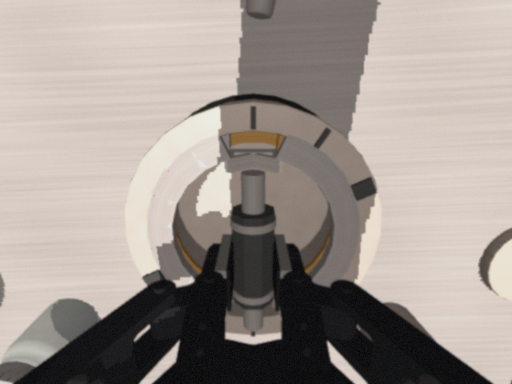

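```bash
python3 -m handwheel '{"claw":[1.5,1.5,1.5,1.5,1.5,1.5],"translation":[[0,-0.1,1.5],[0,-0.1,3],[0,-0.1,4.4],[0,-0.1,5.2],[0,-0.1,5.4],[0,-0.1,5.4]],"delta_rot":[[0,0,0],[0,0,0],[0,0,0],[0,0,0],[0,0,0],[0,0,0]]}'
python3 - <<'E'
from h import *
delta([.619,-.0088,.2105],-.0437+np.pi/2)
delta([.619,-.0088,.2105],-.0437+np.pi/2)
im=ctrl.grab_frame('wrist');cv2.imwrite('pics/w6.png',im)
im=ctrl.grab_frame('side');crop(im,190,100,140,110,5.5,'pics/d6.png')
delta([.619,-.0088,.2105],-.0437+np.pi/2)
E
```

```text
t: 5.5
position: [0.6195, -0.01, 0.2124]
eef_rot: [0.723, 0.691, 0.0, 0.0]
ft_force: [0.2, 0.2, -0.9]
grip_width: 0.0202
t 5.5 pos [ 0.6195 -0.01    0.2124] tool x yaw 87.43 tilt [ 1.3e-03 -1.0e-04 -1.0e+00] F [ 0.2  0.2 -0.9] w 0.0202
trans cm [ 0.12 -0.06  0.19] rot deg [ 0.07  0.   -0.07]
t 5.5 pos [ 0.6195 -0.01    0.2124] tool x yaw 87.43 tilt [ 1.3e-03 -1.0e-04 -1.0e+00] F [ 0.2  0.2 -0.9] w 0.0202
trans cm [ 0.12 -0.06  0.19] rot deg [ 0.07  0.   -0.07]
t 5.6 pos [ 0.6196 -0.0101  0.2128] tool x yaw 87.42 tilt [ 1.9e-03 -1.0e-04 -1.0e+00] F [-0.2 -0.3 -1.8] w 0.0207
trans cm [ 0.13 -0.07  0.23] rot deg [ 0.11  0.   -0.08]
```

View pics/w6.png

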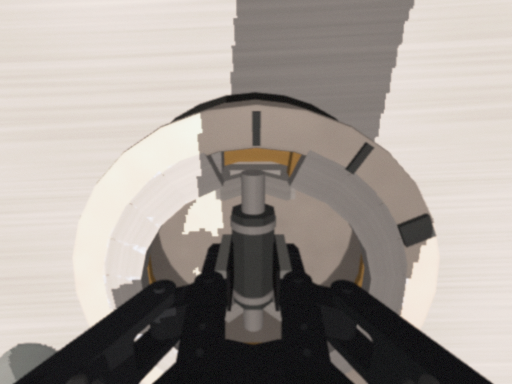

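View pics/d6.png

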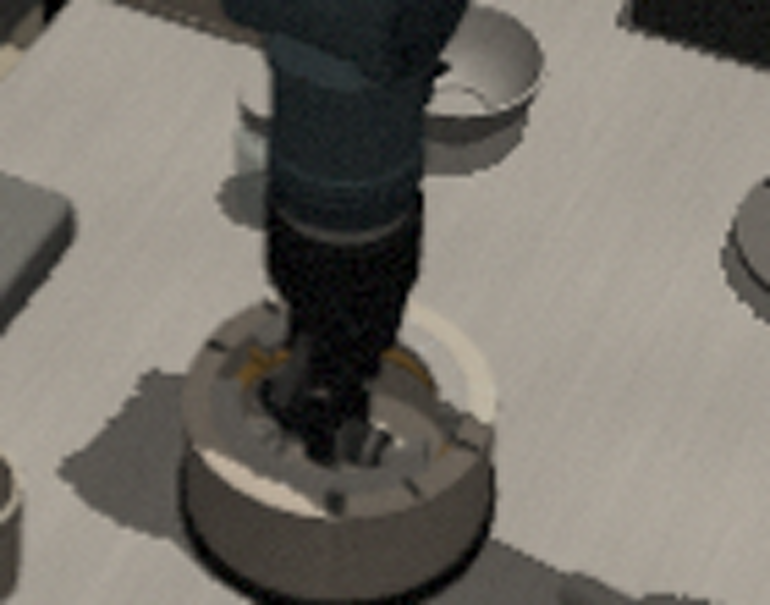

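```bash
python3 -m handwheel '{"claw":[1.5,1.5,1.5,1.5,1.5],"translation":[[0.12,-0.05,0.1],[0.12,-0.05,0.2],[0.12,-0.05,0.28],[0.12,-0.05,0.28],[0.12,-0.05,0.28]],"delta_rot":[[0,0,0],[0,0,0],[0,0,0],[0,0,0],[0,0,0]]}'
python3 - <<'E'
from h import *
delta([.619,-.0088,.2105],-.0437+np.pi/2)
E
```

```text
t: 6.1
position: [0.6186, -0.0088, 0.2095]
eef_rot: [0.723, 0.691, 0.0, 0.0]
ft_force: [-1.8, 1.2, 3.9]
grip_width: 0.0205
t 6.1 pos [ 0.6186 -0.0088  0.2095] tool x yaw 87.42 tilt [ 6.e-04  1.e-04 -1.e+00] F [-1.8  1.2  3.9] w 0.0205
trans cm [ 0.    0.04 -0.1 ] rot deg [ 0.04 -0.01 -0.07]
```

```bash
python3 -m handwheel '{"claw":[2.6,3.2,3.8,3.8,3.8,3.8],"translation":[[0,0,0],[0,0,0],[0,0,0],[0,0,0],[0,0,0],[0,0,0]],"delta_rot":[[0,0,0],[0,0,0],[0,0,0],[0,0,0],[0,0,0],[0,0,0]]}' 50
python3 - <<'E'
from h import *
im=ctrl.grab_frame('wrist');cv2.imwrite('pics/w7.png',im)
delta([.619,-.0088,.32],-.0437+np.pi/2)
E
```

```text
t: 6.7
position: [0.6185, -0.0089, 0.2088]
eef_rot: [0.723, 0.691, -0.0, -0.0]
ft_force: [-0.4, 0.3, -0.1]
grip_width: 0.0378
t 6.75 pos [ 0.6185 -0.0089  0.2088] tool x yaw 87.41 tilt [-0.e+00  1.e-04 -1.e+00] F [ 0.3  0.4 -0. ] w 0.0378
trans cm [ 1.000e-02  5.000e-02 -1.112e+01] rot deg [-0.   -0.01 -0.08]
```

View pics/w7.png

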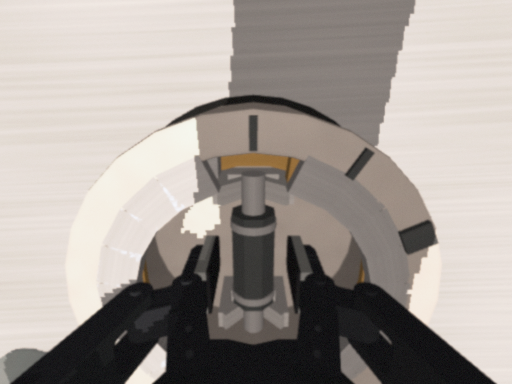

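```bash
python3 -m handwheel '{"claw":[3.8,3.8,3.8,3.8,3.8,3.8,3.8],"translation":[[0,0,-1],[0,0,-4],[0,0,-8],[0,1,-11],[0,3,-11.5],[0,3.5,-11.5],[0,3.5,-11.5]],"delta_rot":[[0,0,0],[0,0,0],[0,0,0],[0,0,0],[0,0,0],[0,0,0],[0,0,0]]}' 50
python3 - <<'E'
from h import *
im=ctrl.grab_frame('wrist');cv2.imwrite('pics/w8.png',im)
crop(im,150,45,210,200,3.7,'pics/c_w8.png')
delta([.4325,-.295,.30],-.393+np.pi/2)
E
```

```text
t: 7.45
position: [0.6537, -0.0105, 0.3238]
eef_rot: [0.723, 0.691, 0.0, 0.0]
ft_force: [-0.8, 0.4, -0.5]
grip_width: 0.038
t 7.5 pos [ 0.653  -0.0104  0.3231] tool x yaw 87.42 tilt [-1.9e-03  2.0e-04 -1.0e+00] F [-0.3  0.1  1. ] w 0.038
trans cm [-29.42 -20.74   2.34] rot deg [-1.100e-01  1.000e-02  1.994e+01]
```

View pics/c_w8.png

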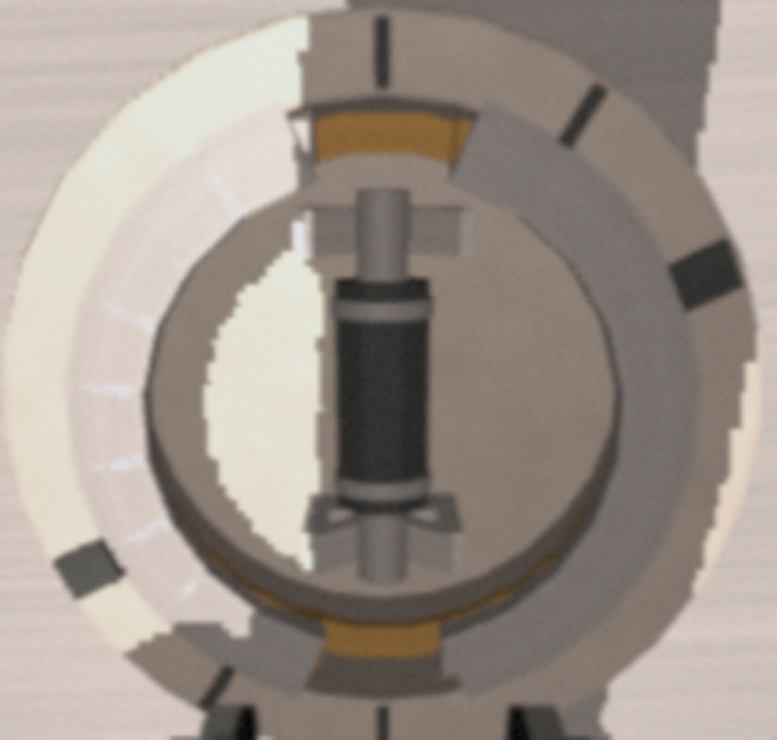

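Run:
```python
from h import *
D=ctrl.calibration('side')
for p in [(307,98),(400,131),(418,75),(340,95),(399,90),(359,80)]: print(p,onz(D,p,0.03).round(3),onz(D,p,0.15).round(3))
delta([.465,-.308,.30],-.393+np.pi/2)
```

```text
(307, 98) [ 0.612 -0.448  0.03 ] [ 0.569 -0.299  0.15 ]
(400, 131) [ 0.28  -0.428  0.03 ] [ 0.277 -0.282  0.15 ]
(418, 75) [ 0.287 -0.771  0.03 ] [ 0.284 -0.584  0.15 ]
(340, 95) [ 0.514 -0.516  0.03 ] [ 0.484 -0.36   0.15 ]
(399, 90) [ 0.332 -0.644  0.03 ] [ 0.324 -0.472  0.15 ]
(359, 80) [ 0.479 -0.633  0.03 ] [ 0.453 -0.463  0.15 ]
t 7.5 pos [ 0.653  -0.0104  0.3231] tool x yaw 87.42 tilt [-1.9e-03  2.0e-04 -1.0e+00] F [-0.3  0.1  1. ] w 0.038
trans cm [-30.58 -17.43   2.33] rot deg [-1.100e-01  1.000e-02  1.994e+01]
```

```bash
python3 -m handwheel '{"claw":[8.5,8.5,8.5,8.5,8.5,8.5,8.5,8.5,8.5,8.5,8.5],"translation":[[-1.5,-0.8,0],[-5,-2.8,0],[-9,-5,0],[-13,-7.3,0],[-17,-9.6,0.5],[-21,-12,1],[-25,-14.2,1.5],[-28.5,-16.2,2],[-30.5,-17.4,2.3],[-30.6,-17.4,2.3],[-30.6,-17.4,2.3]],"delta_rot":[[0,0,1],[0,0,3],[0,0,6],[0,0,9],[0,0,12],[0,0,14],[0,0,17],[0,0,19],[0,0,20],[0,0,20],[0,0,20]]}' 60
python3 -m handwheel '{"claw":[8.5,8.5],"translation":[[0,0,0],[0,0,0]],"delta_rot":[[0,0,0],[0,0,0]]}'
python3 - <<'E'
from h import *
import pickle
W=ctrl.calibration('wrist');im=ctrl.grab_frame('wrist');cv2.imwrite('pics/w9.png',im);pickle.dump(W,open('w9.pkl','wb'))
delta([.4325,-.295,.30],-.393+np.pi/2)
E
```

```text
t: 8.6
position: [0.4644, -0.3083, 0.3003]
eef_rot: [0.832, 0.554, -0.0, -0.001]
ft_force: [-0.1, -0.4, 0.5]
grip_width: 0.0849
t: 8.8
position: [0.4662, -0.3073, 0.3009]
eef_rot: [0.831, 0.556, 0.0, -0.0]
ft_force: [0.4, -0.5, 0.5]
grip_width: 0.0849
t 8.85 pos [ 0.4663 -0.3073  0.3009] tool x yaw 67.52 tilt [ 1.e-04  2.e-04 -1.e+00] F [-0.2  1.3 -1.3] w 0.0851
trans cm [-0.16 -3.59  0.09] rot deg [ 0.   -0.01  0.04]
```

View pics/w9.png

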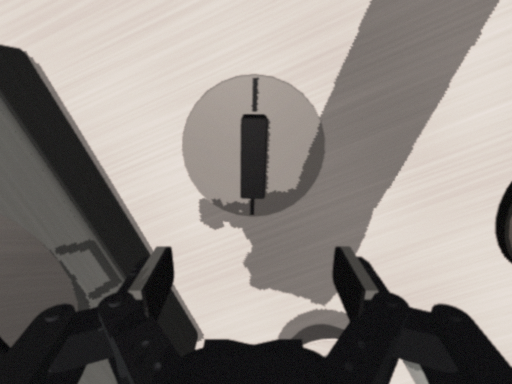

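Run:
```python
from h import *
crop('pics/w9.png',175,65,160,160,3.75,'pics/c_w9.png')
```

```text
(no output)
```

View pics/c_w9.png

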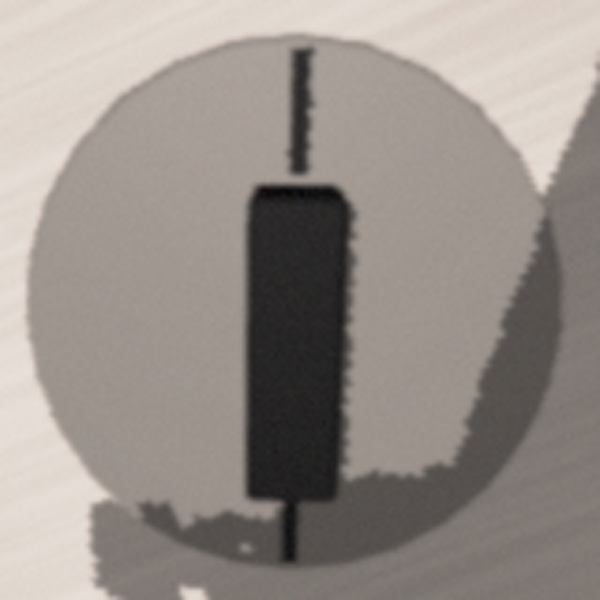

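Run:
```python
from h import *
import pickle
W=pickle.load(open('w9.pkl','rb'));S=ctrl.calibration('scene');D=ctrl.calibration('side')
q=lambda u,v:(175+(u+.5)/3.75-.5,65+(v+.5)/3.75-.5)
P=np.array([onz(W,q(*p),.0255)[:2] for p in [(28,300),(100,120),(300,36),(410,62),(545,200),(562,310),(290,567),(400,545),(60,430),(490,480)]])
x=np.linalg.lstsq(np.c_[2*P,np.ones(len(P))],(P**2).sum(1),rcond=None)[0];print('disc c',x[:2],np.sqrt(x[2]+x[0]**2+x[1]**2))
a=onz(W,q(302,50),.0255);b=onz(W,q(288,560),.0255);print('line',a,b,np.arctan2(*(b-a)[1::-1]))
L=[onz(W,q(*p),.0595) for p in [(250,200),(346,200),(335,496),(248,496)]];L=np.array(L);print('handle top',L.mean(0),np.linalg.norm(L[0]-L[3]),np.linalg.norm(L[2]-L[3]),'yaw',np.arctan2(*((L[2]+L[3])-(L[0]+L[1]))[1::-1]))
ls=lambda u,v:(75+(u+.5)/8-.5,245+(v+.5)/8-.5); ld=lambda u,v:(310+(u+.5)/10-.5,115+(v+.5)/10-.5)
print('tri line end',tri((W,q(288,560)),(S,ls(398,445)),(D,ld(195,180))))
print('disc left/right px heights etc', tri((W,q(302,50)),(D,ld(482,378))))
```

```text
disc c [ 0.43297557 -0.29303355] 0.06245598171884124
line [ 0.3785807  -0.26891601  0.0255    ] [ 0.48826572 -0.31779993  0.0255    ] -0.41925180655926336
handle top [ 0.43284844 -0.29318942  0.0595    ] 0.06149193164306244 0.018622220281927632 yaw -0.4135549296253744
tri line end (array([ 0.48791273, -0.3176362 ,  0.02637756]), [0.0, 1.3, 1.3])
disc left/right px heights etc (array([ 0.37786852, -0.26917311,  0.03021131]), [0.9, 0.9])
```

Run:
```python
from h import *
delta([.433,-.2932,.25],-.417+np.pi/2)
```

```text
t 8.85 pos [ 0.4663 -0.3073  0.3009] tool x yaw 67.52 tilt [ 1.e-04  2.e-04 -1.e+00] F [-0.2  1.3 -1.3] w 0.0851
trans cm [ 0.03 -3.62  5.09] rot deg [ 0.   -0.01  1.41]
```

```bash
python3 -m handwheel '{"claw":[8.5,8.5,8.5,8.5],"translation":[[0,-2,1],[0,-3.6,4],[0,-3.6,5.1],[0,-3.6,5.1]],"delta_rot":[[0,0,1],[0,0,1.4],[0,0,1.4],[0,0,1.4]]}' 60
python3 - <<'E'
from h import *
im=ctrl.grab_frame('wrist');cv2.imwrite('pics/w10.png',im)
delta([.433,-.2932,.203],-.417+np.pi/2)
E
```

```text
t: 9.25
position: [0.4323, -0.2934, 0.2483]
eef_rot: [0.838, 0.545, -0.0, -0.002]
ft_force: [0.8, -0.4, 0.3]
grip_width: 0.0851
t 9.3 pos [ 0.4332 -0.2942  0.2497] tool x yaw 66.08 tilt [-3.e-04  6.e-04 -1.e+00] F [ 0.7 -0.5  0.1] w 0.0853
trans cm [ 0.09 -0.06  4.67] rot deg [-0.03 -0.02 -0.03]
```

View pics/w10.png

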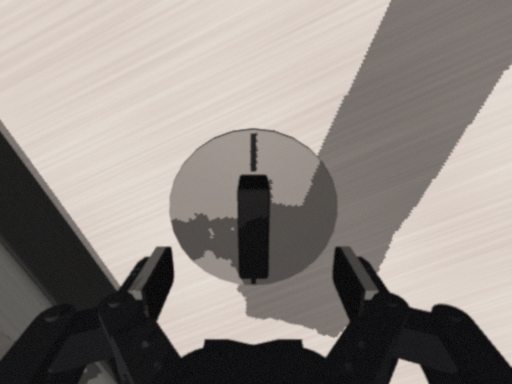

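The handle at (254,228) is centred between the fingers and lines up with them. I'll go down and grip.

```bash
python3 -m handwheel '{"claw":[8.5,8.5,8.5,8.5,4,1.5,1.2,1.2,1.2,1.2,1.2,1.2],"translation":[[0.05,0,2],[0.05,-0.05,4],[0.05,-0.05,4.6],[0.05,-0.05,4.65],[0.05,-0.05,4.65],[0.05,-0.05,4.65],[0.05,-0.05,4.65],[0.05,-0.05,4.65],[0.05,-0.05,4.65],[0.05,-0.05,4.65],[0.05,-0.05,4.65],[0.05,-0.05,4.65]],"delta_rot":[[0,0,0],[0,0,0],[0,0,0],[0,0,0],[0,0,0],[0,0,0],[0,0,0],[0,0,0],[0,0,0],[0,0,0],[0,0,0],[0,0,0]]}' 100
python3 - <<'E'
from h import *
im=ctrl.grab_frame('wrist');cv2.imwrite('pics/w11.png',im)
delta([.433,-.2932,.31],-.417+np.pi/2)
E
```

```text
t: 10.5
position: [0.4326, -0.294, 0.2041]
eef_rot: [0.839, 0.545, 0.0, 0.001]
ft_force: [-0.7, 0.4, 5.8]
grip_width: 0.0185
t 10.55 pos [ 0.4326 -0.294   0.2041] tool x yaw 66.01 tilt [ 1.1e-03 -7.0e-04 -1.0e+00] F [-0.7  0.6  6.7] w 0.0187
trans cm [ 9.000e-02  1.000e-02 -1.059e+01] rot deg [ 0.07  0.01 -0.09]
```

View pics/w11.png

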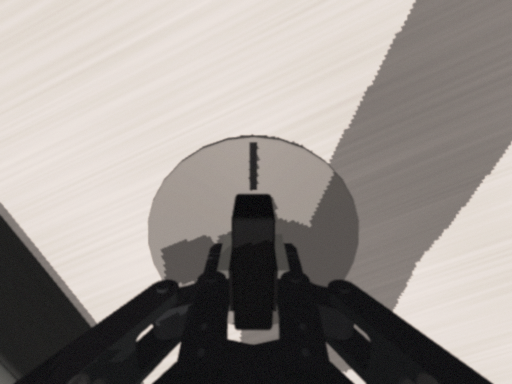

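Run:
```python
from h import *
delta([.619,-.0088,.33],-.0437+np.pi/2)
```

```text
t 10.55 pos [ 0.4326 -0.294   0.2041] tool x yaw 66.01 tilt [ 1.1e-03 -7.0e-04 -1.0e+00] F [-0.7  0.6  6.7] w 0.0187
trans cm [ 33.63   5.45 -12.59] rot deg [  0.07   0.03 -21.48]
```

```bash
python3 -m handwheel '{"claw":[1.2,1.2,1.2,1.2,1.2,1.2,1.2,1.2,1.2,1.2,1.2,1.2],"translation":[[0,0,-2],[0,0,-5],[0,0,-9],[2,0.3,-12],[5.5,0.9,-12.6],[9.5,1.5,-12.6],[13.5,2.2,-12.6],[17.5,2.8,-12.6],[21.5,3.5,-12.6],[25.5,4.1,-12.6],[29,4.7,-12.6],[31.5,5.1,-12.6]],"delta_rot":[[0,0,0],[0,0,0],[0,0,0],[0,0,-1],[0,0,-3],[0,0,-6],[0,0,-9],[0,0,-12],[0,0,-15],[0,0,-18],[0,0,-20],[0,0,-21.5]]}' 100
python3 -m handwheel '{"claw":[1.2,1.2,1.2,1.2],"translation":[[1,0.1,0],[2.1,0.3,0],[2.1,0.3,0],[2.1,0.3,0]],"delta_rot":[[0,0,0],[0,0,0],[0,0,0],[0,0,0]]}' 100
python3 - <<'E'
from h import *
import pickle
delta([.619,-.0088,.33],-.0437+np.pi/2)
W=ctrl.calibration('wrist');pickle.dump(W,open('w12.pkl','wb'))
im=ctrl.grab_frame('wrist');cv2.imwrite('pics/w12.png',im)
im=ctrl.grab_frame('scene');cv2.imwrite('pics/s12.png',im);crop(im,195,150,140,120,5,'pics/cs12.png')
im=ctrl.grab_frame('side');cv2.imwrite('pics/d12.png',im);crop(im,185,90,140,130,5,'pics/cd12.png')
delta([.619,-.0088,.33],-.0437+np.pi/2)
E
```

```text
t: 11.75
position: [0.6075, -0.0245, 0.3283]
eef_rot: [0.721, 0.693, -0.0, -0.001]
ft_force: [-0.1, -0.6, -2.5]
grip_width: 0.0188
t: 12.15
position: [0.6103, -0.0065, 0.3292]
eef_rot: [0.723, 0.691, -0.0, -0.0]
ft_force: [-0.1, -0.5, -2.6]
grip_width: 0.0183
t 12.15 pos [ 0.6103 -0.0065  0.3292] tool x yaw 87.47 tilt [-8.e-04 -5.e-04 -1.e+00] F [-0.1 -0.5 -2.6] w 0.0183
trans cm [-0.19  0.88 -0.08] rot deg [-0.05  0.03 -0.03]
t 12.3 pos [ 0.6105 -0.0068  0.3295] tool x yaw 87.43 tilt [-1.e-04 -2.e-04 -1.e+00] F [ 0.8 -0.6 -2.1] w 0.0184
trans cm [-0.16  0.85 -0.05] rot deg [-0.    0.01 -0.06]
```

View pics/w12.png

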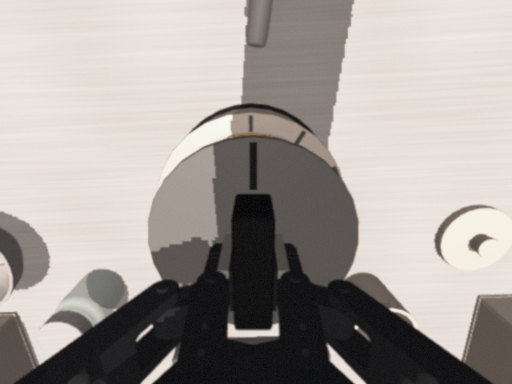

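View pics/cs12.png

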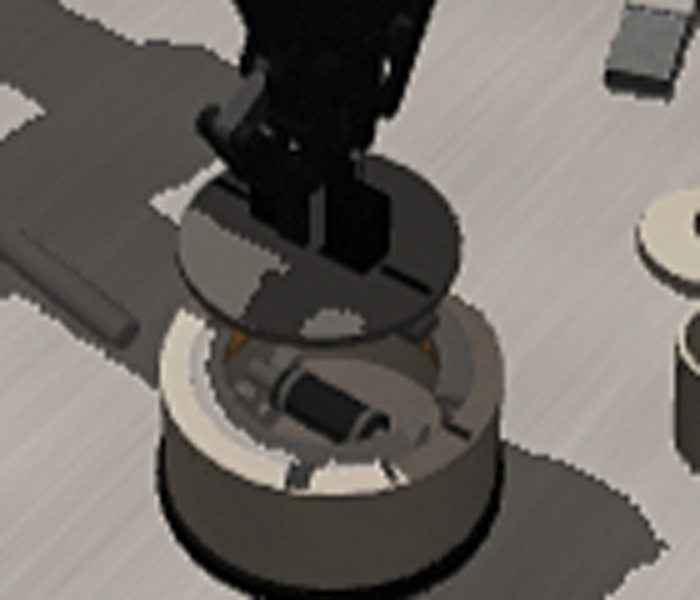

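View pics/cd12.png

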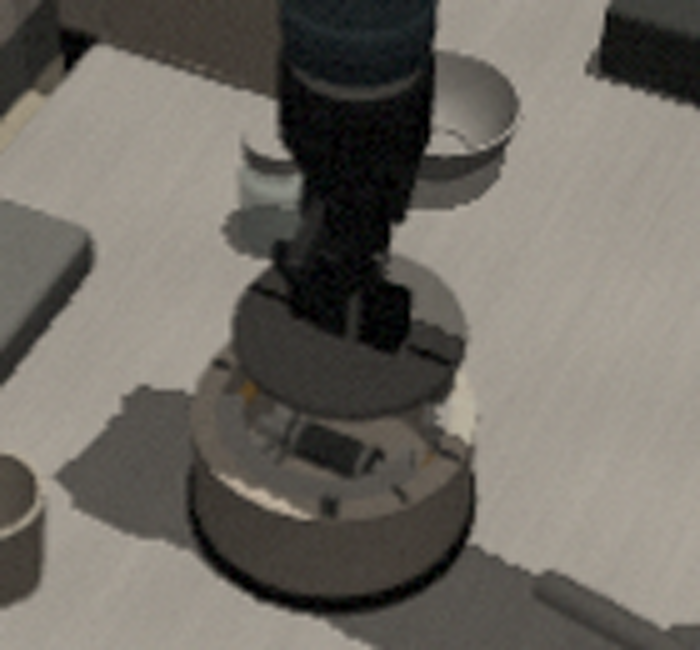

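Run:
```python
from h import *
crop('pics/w12.png',140,100,225,170,3.5,'pics/c_w12.png')
```

```text
(no output)
```

View pics/c_w12.png

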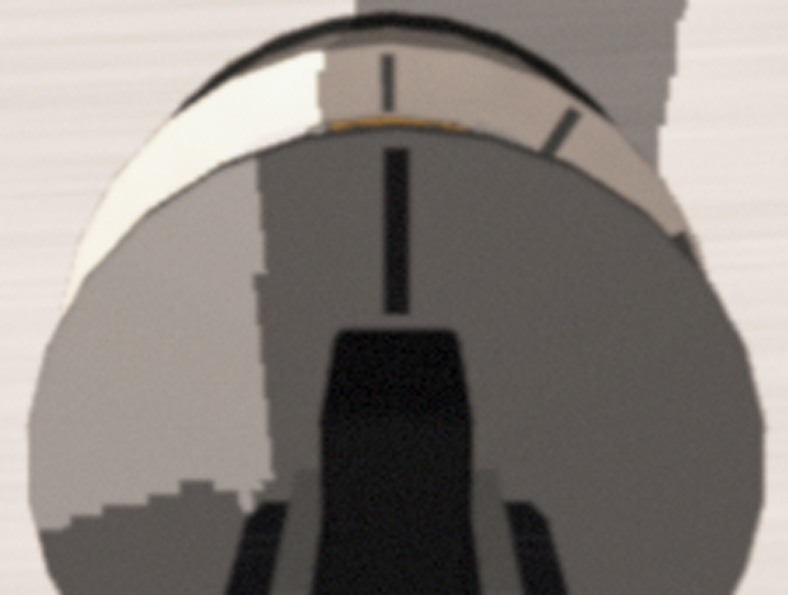

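Run:
```python
from h import *
import pickle
W=pickle.load(open('w12.pkl','rb'));st=ctrl.sense();p=st['position']
q=lambda u,v:(140+(u+.5)/3.5-.5,100+(v+.5)/3.5-.5)
z=p[2]-.2041+.0255
P=np.array([onz(W,q(*k),z)[:2] for k in [(28,425),(80,285),(150,212),(260,153),(395,127),(530,155),(600,195),(690,260),(745,350),(765,430),(30,500),(762,490)]])
x=np.linalg.lstsq(np.c_[2*P,np.ones(len(P))],(P**2).sum(1),rcond=None)[0];print('disc c',x[:2],np.sqrt(x[2]+x[0]**2+x[1]**2),'TCP',p)
a=onz(W,q(397,150),z);b=onz(W,q(396,312),z);print('yaw',np.arctan2(*(b-a)[1::-1]),'to centre',np.arctan2(x[1]-a[1],x[0]-a[0]))
m=onz(W,q(388,82),.078);print('start rib',m,'expect',[.619-.0715,-.0088+.0715*.0437])
```

```text
disc c [ 0.61017408 -0.00705211] 0.06240428353350445 TCP [ 0.61053694 -0.00683875  0.32950008]
yaw -0.05006402694648849 to centre -0.04942944674334188
start rib [ 0.54771666 -0.00582651  0.078     ] expect [0.5475, -0.00567545]
```

```bash
python3 - <<'E'
from h import *
delta([.6193,-.0086,.29],-.040+np.pi/2)
E
python3 -m handwheel '{"claw":[1.2,1.2,1.2,1.2,1.2,1.2],"translation":[[-0.16,0.87,1],[-0.16,0.87,2.5],[-0.16,0.87,3.5],[-0.16,0.87,3.9],[-0.16,0.87,3.9],[-0.16,0.87,3.9]],"delta_rot":[[0,0,-0.2],[0,0,-0.2],[0,0,-0.2],[0,0,-0.2],[0,0,-0.2],[0,0,-0.2]]}' 100
python3 - <<'E'
from h import *
im=ctrl.grab_frame('scene');crop(im,195,150,140,120,5,'pics/cs13.png')
im=ctrl.grab_frame('side');crop(im,185,90,140,130,5,'pics/cd13.png')
delta([.6193,-.0086,.2646],-.040+np.pi/2)
E
```

```text
t 12.3 pos [ 0.6105 -0.0068  0.3295] tool x yaw 87.43 tilt [-1.e-04 -2.e-04 -1.e+00] F [ 0.8 -0.6 -2.1] w 0.0184
trans cm [-0.14  0.88  3.95] rot deg [-0.    0.01 -0.28]
t: 12.9
position: [0.6196, -0.0079, 0.2906]
eef_rot: [0.721, 0.693, 0.0, 0.0]
ft_force: [-0.8, -1.0, -2.5]
grip_width: 0.0186
t 13.0 pos [ 0.6198 -0.0079  0.2911] tool x yaw 87.72 tilt [ 1.4e-03 -1.0e-04 -1.0e+00] F [ 0.3 -0.2 -1.5] w 0.0183
trans cm [-0.08 -0.05  2.65] rot deg [0.08 0.   0.01]
```

View pics/cs13.png

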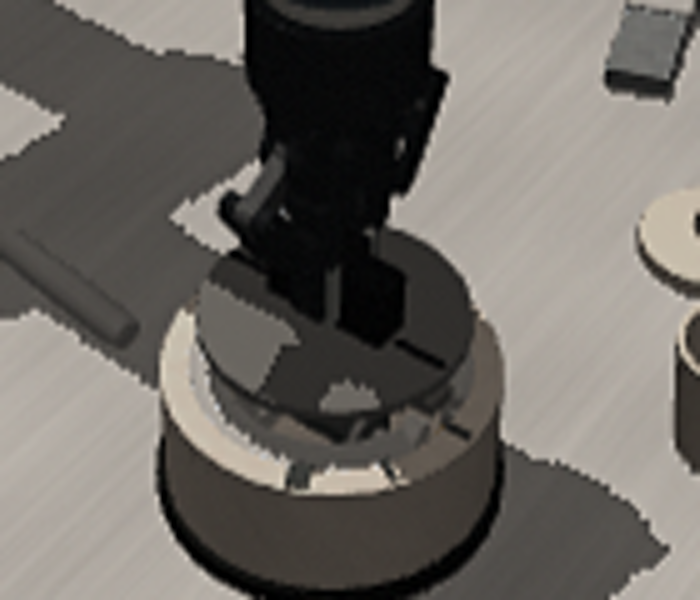

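View pics/cd13.png

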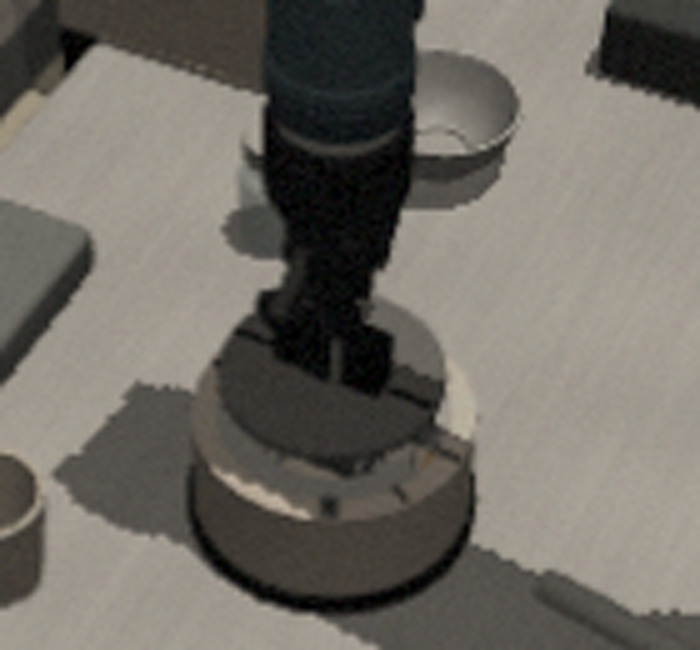

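```bash
python3 -m handwheel '{"claw":[1.2,1.2,1.2,1.2,1.2,1.2],"translation":[[-0.06,-0.05,0.3],[-0.06,-0.05,0.6],[-0.06,-0.05,0.9],[-0.06,-0.05,1.2],[-0.06,-0.05,1.4],[-0.06,-0.05,1.4]],"delta_rot":[[0,0,0],[0,0,0],[0,0,0],[0,0,0],[0,0,0],[0,0,0]]}' 100
python3 - <<'E'
from h import *
delta([.6193,-.0086,.2646],-.040+np.pi/2)
print(ctrl.sense()['moment'])
E
```

```text
t: 13.6
position: [0.6187, -0.0084, 0.2759]
eef_rot: [0.721, 0.693, -0.0, -0.0]
ft_force: [0.7, -0.6, -2.4]
grip_width: 0.0182
t 13.6 pos [ 0.6187 -0.0084  0.2759] tool x yaw 87.72 tilt [-9.e-04  2.e-04 -1.e+00] F [ 0.7 -0.6 -2.4] w 0.0182
trans cm [-0.02  0.06  1.13] rot deg [-0.05 -0.01  0.01]
[-0.01944279  0.02144743  0.01587294]
```

No contact so far, with the lugs about 7 mm into the gaps. I'll keep going down.

```bash
python3 -m handwheel '{"claw":[1.2,1.2,1.2,1.2,1.2,1.2,1.2],"translation":[[0,0.04,0.3],[0,0.04,0.5],[0,0.04,0.7],[0,0.04,0.9],[0,0.04,1.05],[0,0.04,1.1],[0,0.04,1.1]],"delta_rot":[[0,0,0],[0,0,0],[0,0,0],[0,0,0],[0,0,0],[0,0,0],[0,0,0]]}' 100
python3 - <<'E'
from h import *
delta([.6193,-.0086,.2646],-.040+np.pi/2)
print(ctrl.sense()['moment'])
E
```

```text
t: 14.3
position: [0.6193, -0.0084, 0.2653]
eef_rot: [0.721, 0.693, -0.0, -0.0]
ft_force: [-0.1, -0.9, -1.8]
grip_width: 0.0183
t 14.3 pos [ 0.6193 -0.0084  0.2653] tool x yaw 87.72 tilt [-1.e-04  1.e-04 -1.e+00] F [-0.1 -0.9 -1.8] w 0.0183
trans cm [-0.02 -0.    0.07] rot deg [-0.01 -0.01  0.01]
[ 0.05306942 -0.00801206 -0.07766095]
```

```bash
python3 -m handwheel '{"claw":[1.2,1.2,1.2,1.2],"translation":[[0,0,0.1],[0,0,0.15],[0,0,0.2],[0,0,0.2]],"delta_rot":[[0,0,0],[0,0,0],[0,0,0],[0,0,0]]}' 100
python3 - <<'E'
from h import *
im=ctrl.grab_frame('scene');crop(im,195,150,140,120,5,'pics/cs14.png')
im=ctrl.grab_frame('side');crop(im,185,90,140,130,5,'pics/cd14.png')
delta([.6193,-.0086,.2646],-.040+np.pi/2)
print(ctrl.sense()['moment'])
E
```

```text
t: 14.7
position: [0.6194, -0.0084, 0.2646]
eef_rot: [0.721, 0.693, 0.0, 0.0]
ft_force: [-3.1, -0.3, 5.4]
grip_width: 0.0184
t 14.8 pos [ 0.6194 -0.0085  0.2646] tool x yaw 87.72 tilt [ 1.1e-03 -1.0e-04 -1.0e+00] F [-2.6 -0.3  5.3] w 0.0187
trans cm [-0.02 -0.01  0.  ] rot deg [0.06 0.   0.01]
[ 0.04295558  0.51035713 -0.00955467]
```

View pics/cs14.png

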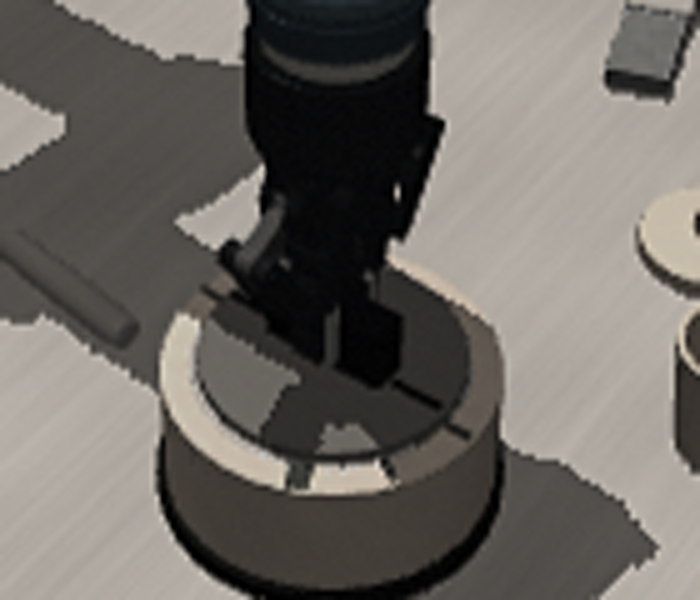

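View pics/cd14.png

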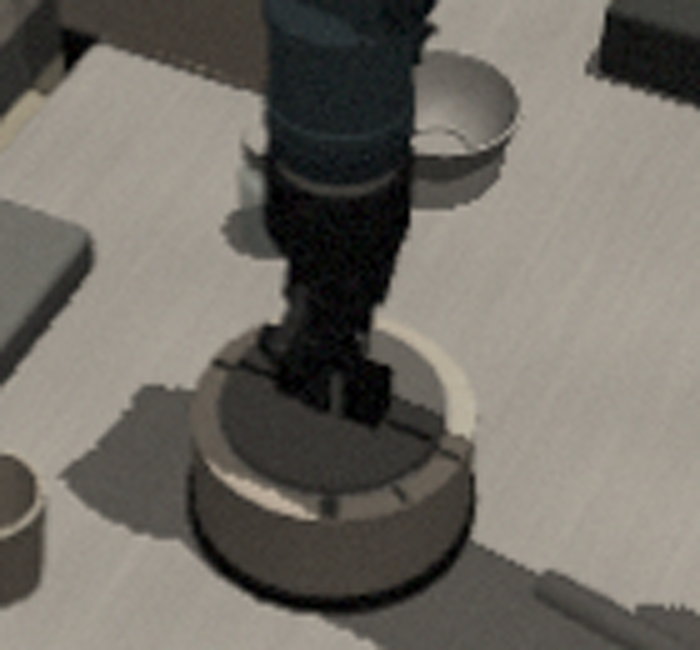

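```bash
python3 -m handwheel '{"claw":[1.2,1.2,1.2,1.2,1.2,1.2,1.2],"translation":[[-0.02,-0.02,0.02],[-0.02,-0.03,0.03],[-0.02,-0.03,0.03],[-0.02,-0.03,0.03],[-0.02,-0.03,0.03],[-0.02,-0.03,0.03],[-0.02,-0.03,0.03]],"delta_rot":[[0,0,2],[0,0,5],[0,0,8],[0,0,11],[0,0,14],[0,0,16],[0,0,16]]}' 110
python3 - <<'E'
from h import *
delta([.6191,-.0086,.2646],-.040+np.pi/2-.56)
print(ctrl.sense()['moment'])
E
```

```text
t: 15.5
position: [0.6198, -0.009, 0.2647]
eef_rot: [0.811, 0.586, 0.001, 0.001]
ft_force: [-1.1, -1.6, 5.3]
grip_width: 0.0181
t 15.5 pos [ 0.6198 -0.009   0.2647] tool x yaw 71.7 tilt [ 0.003  -0.0012 -1.    ] F [-1.1 -1.6  5.3] w 0.0181
trans cm [ 0.02 -0.08  0.01] rot deg [ 1.800e-01 -1.000e-02  1.608e+01]
[-0.18925443  0.37445652 -0.05255258]
```

```bash
python3 -m handwheel '{"claw":[1.2,1.2,1.2,1.2,1.2,1.2,1.2],"translation":[[0,-0.03,0],[0,-0.04,0],[0,-0.04,0],[0,-0.04,0],[0,-0.04,0],[0,-0.04,0],[0,-0.04,0]],"delta_rot":[[0,0,2],[0,0,5],[0,0,8],[0,0,11],[0,0,14],[0,0,16],[0,0,16]]}' 110
python3 - <<'E'
from h import *
import pickle
delta([.6191,-.0086,.2646],-.040+np.pi/2-.56)
print(ctrl.sense()['moment'])
W=ctrl.calibration('wrist');pickle.dump(W,open('w15.pkl','wb'))
im=ctrl.grab_frame('wrist');cv2.imwrite('pics/w15.png',im)
im=ctrl.grab_frame('scene');crop(im,195,150,140,120,5,'pics/cs15.png')
im=ctrl.grab_frame('side');crop(im,185,90,140,130,5,'pics/cd15.png')
E
```

```text
t: 16.2
position: [0.6195, -0.0092, 0.2647]
eef_rot: [0.884, 0.467, 0.001, 0.002]
ft_force: [-0.8, -2.6, 4.9]
grip_width: 0.0184
t 16.2 pos [ 0.6195 -0.0092  0.2647] tool x yaw 55.7 tilt [ 0.0032 -0.0022 -1.    ] F [-0.8 -2.6  4.9] w 0.0184
trans cm [ 0.03 -0.07  0.01] rot deg [ 0.22 -0.    0.08]
[-0.41246508  0.25252035  0.11874665]
```

View pics/w15.png

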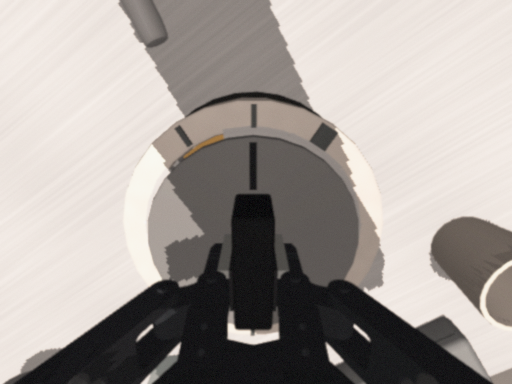

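View pics/cs15.png

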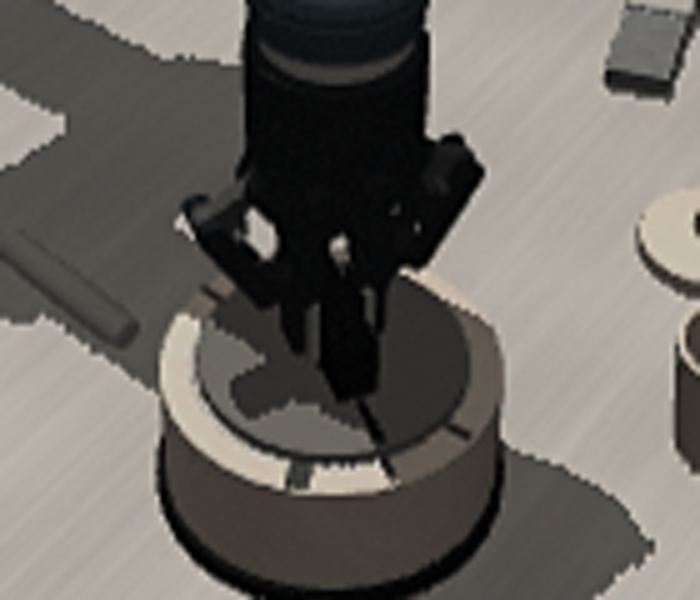

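View pics/cd15.png

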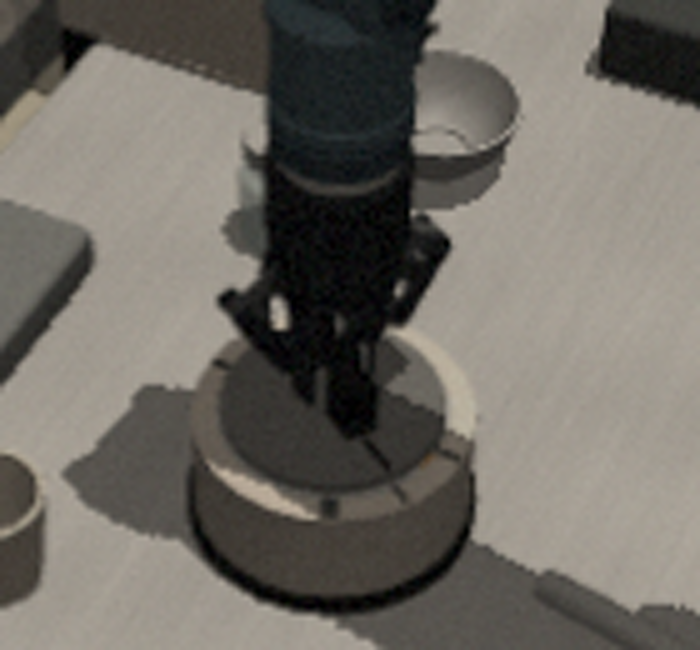

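```bash
python3 -m handwheel '{"claw":[1.2,1.2,1.2,1.2,1.2,1.2],"translation":[[0,0,0],[0,0,0],[0,0,0],[0,0,0],[0,0,0],[0,0,0]],"delta_rot":[[0,0,0],[0,0,0],[0,0,0],[0,0,0],[0,0,0],[0,0,0]]}' 110
python3 - <<'E'
from h import *
delta([.6191,-.0086,.2646],-.040+np.pi/2-.56)
im=ctrl.grab_frame('wrist');crop(im,120,85,270,200,2.9,'pics/w16.png')
cv2.imwrite('pics/s16.png',ctrl.grab_frame('scene'))
E
```

```text
t: 16.95
position: [0.6195, -0.0092, 0.2647]
eef_rot: [0.884, 0.467, 0.001, 0.002]
ft_force: [-0.2, -2.5, 5.5]
grip_width: 0.0184
t 16.95 pos [ 0.6195 -0.0092  0.2647] tool x yaw 55.72 tilt [ 0.0032 -0.0021 -1.    ] F [-0.2 -2.5  5.5] w 0.0184
trans cm [ 0.03 -0.07  0.01] rot deg [ 0.22 -0.01  0.09]
```

View pics/w16.png

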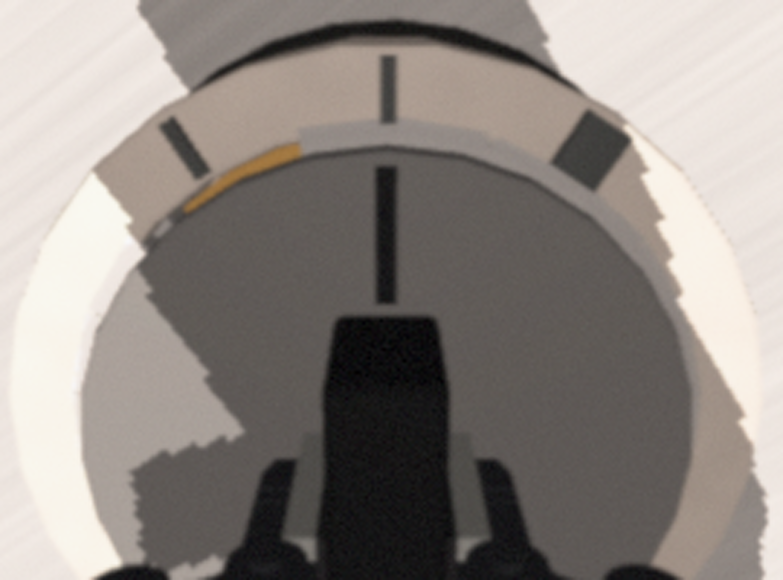

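View pics/s16.png

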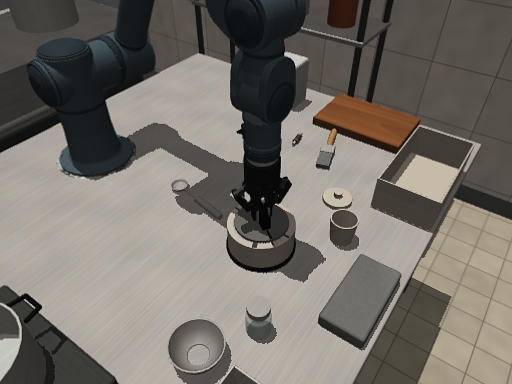

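The lid's line at crop pixel (386,235) points straight at the middle rib (388,90). The pose is steady and the bystanders look unmoved, so I'm handing in.

```bash
python3 -c "
from station import ctrl
print(ctrl.job_done())"
```

```text
the job is handed in; nothing more can be done
None
```

I laid the largest milling bar level in both V-notches and let go. I then put the lid in with its lugs through the gaps until it sat on the rim, and turned it about 32° clockwise to the middle rib. I handed the job in at about 17 s, still gripping the handle at 110 N; no verdict came back.

**Bar:** after release, the wrist picture showed it centred and level in both notches. The closed lid hid it after that, so I did not check it again once the lid was in.

**Lid:** the last checks showed its line pointing straight at the middle rib. The tool height was 0.2647 m, against 0.2646 m worked out for fully down. The tool was tilted about 0.004 rad, pressed down lightly with about 5 N, and did not move over the last 0.7 s.

**Ring:** I could not read it directly. I take it to be about 0.44 rad from the lid's angle, and I turned nowhere near the lock.

**Bystanders:** in the last scene picture the jar, jar lid, spoon, bowl and cup stood where they had been, and so did the brush.

**Disagreements:** the side and scene cameras differed by up to about 4 mm on the mill's position. The wrist camera settled it, and nothing caught as the bar and lid went in. The first two-view height for the bar read about 6 mm instead of 11, so I used the stated height when gripping it.

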